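# Open the access cover of the bench driver unit

## Task

Open up the bench driver unit so that its board can be adjusted: use the flat-blade screwdriver lying on the mat to give both slotted fasteners of the access cover their full quarter turn anticlockwise (not with the fingers). Then leave the screwdriver standing fully home in the tool block, and lift the cover off and set it down gently, lying flat on the mat with its handle up. Leave the mouse, the parts case and the small module where they are.

Things in the scene. Friction and masses are not known exactly. Their poses are not given: they have to be found in the camera images.
- driver_grip (a point): flat-blade screwdriver, loose, 135 mm long, about 110 g, starts flat on the mat, blade towards the robot. The point: centre of its octagonal handle (80 mm long, 26 mm across flats), 13 mm above the mat while lying. x axis: towards the blade; y: along the blade's width; z: across its thickness. Flats face y, z and the diagonals, so while it lies two flats are upright
- driver_tip (a point): middle of the end of the screwdriver's blade, 95 mm from driver_grip along its x axis, same axes. From the handle's front end (40 mm from driver_grip) runs an 8 mm round steel shaft, then the blade: 13 mm wide, 3.5 mm thick, its last 2 mm only 12 by 2 mm. To be turned from above, it can be stood upright in the tool block and taken again by the handle
- block: grey tool block, fixed on the mat, 160 mm long (x axis), 50 mm wide (y), 60 mm high, origin at the centre of its underside. Three round upright 19 mm holes go right through it, in a row along x at -48, 0 and 48 mm, mouths chamfered by 2 mm. The screwdriver stands in any of them blade down, its handle's front end resting on the block: driver_grip then 100 mm, blade end 5 mm above the underside
- block_hole1 (a point): centre of the mouth of the tool block's middle hole, on its top face 60 mm above its underside; axes of the block
- unit: bench driver unit: dark grey sheet metal case fixed on the bench, 170 mm (x axis) by 250 mm (y) by 70 mm high, origin at the centre of its underside. Its top has a central access opening, 84 mm (x) by 150 mm (y), edge 4 mm thick, closed by the cover
- cover_grip (a point): loose aluminium access cover, about 340 g, plate 110 mm (x axis) by 180 mm (y) by 3 mm. The point: middle of its handle's bar, 40 mm above the plate's underside, 110 mm above the bench on the unit. z up. Handle: bridge along y, bar 10 mm wide (x), 8 mm high, 76 mm long, 33 mm clear below. Flanges reach 11 mm under the plate: laid down it rests on them, the point 51 mm above the surface
- cam_left_slot (a point): slotted fastener near the cover's +y end, 62 mm from its centre: round steel head, diameter 28 mm, 6 mm proud of the plate. The point: centre of its top face. z up, x along the slot (a half turn looks the same). The slot is a pocket 6 mm wide, 18 mm long, 5 mm deep, ends closed. Below, a cam tongue along +x holds the cover under the opening's edge
- cam_right_slot (a point): the same slotted fastener near the cover's -y end, 62 mm from its centre. With both fasteners turned the cover lifts straight up without resistance; its flanges have 2.5 mm play in the opening each way along x and 3 mm along y
- cam_left (a joint): left fastener's angle in rad, growing anticlockwise seen from above: 0 locked (slot along the cover's y axis), 1.57 released, against its stop (slot across the cover). The cover is free from about 1.3. Starts at 0 to 0.15; friction 0.1 N m, stays where it is left. The blade has about 0.19 rad of play either way in the slot
- cam_right (a joint): the same for the right fastener; it too turns anticlockwise
- mat: grey bench mat, fixed, 320 mm (x axis) by 380 mm (y), 3 mm thick, origin at the centre of its underside; the tool block stands on its left (+y) part, the screwdriver lies on its right part
- mouse: bystander: black computer mouse, loose, about 100 by 58 by 32 mm, origin under its centre
- parts_case: bystander: flat hinged parts case with a clear lid, loose, 62 by 92 by 19 mm, origin under its centre
- module: bystander: small aluminium module with brass sockets, loose, 55 by 85 by 25 mm, origin under its centre
Mind the look-alikes: they are no part of the job. What is shaped like the part that bears cover_grip but blue is not meant.

How it is judged (in metres and radians):
On the way:
1. both fasteners have been given their quarter turn (more than 1.25 rad) while the cover is still in place on the unit (value of joint each of cam_left, cam_right above 1.25 rad and z of cover_grip in the frame of unit below 0.118 m and horizontal distance between cover_grip and unit below 0.008 m), for 0.2 s.
At the end, for the whole second after the job is handed in: The screwdriver stands blade down in a tool block hole, blade end under 12 mm above the block's underside, leaning under 0.12 rad; the cover lies on the mat, handle up, its centre over the mat, tilt under 0.08 rad, handle bar 48 to 59 mm above the mat's underside; both at rest (under 0.02 m/s) (z of driver_tip in the frame of block between -0.002 and 0.012 m and x of driver_grip in the frame of block between -0.07 and 0.07 m and y of driver_grip in the frame of block between -0.02 and 0.02 m and angle between the x axis of driver_grip and the z axis of block, either way round below 0.12 rad and x of cover_grip in the frame of mat between -0.16 and 0.16 m and y of cover_grip in the frame of mat between -0.19 and 0.19 m and z of cover_grip in the frame of mat between 0.048 and 0.059 m and angle between cover_grip's own z axis and vertical below 0.08 rad and linear speed of each of cover, driver below 0.02 m/s); the robot touches nothing.
It fails at once if the fingers turn or push a fastener (more than 2 N on it) (contact force between the fingers and cam_left above 2 N or contact force between the fingers and cam_right above 2 N).
It fails at once if the cover is dropped or thrown: it moves faster than 0.5 m/s while the fingers do not hold it (linear speed of cover above 0.5 m/s and contact force between the fingers and cover below 0.1 N).
It fails at once if the mouse, the parts case or the module is moved more than 25 mm (distance of any of mouse, parts_case, module from where it was at the start of the episode above 0.025 m).
It also fails if it takes over 72 s, if anything falls off the work surface, if the arm or the gripper's body presses on something with over 40 N, if the wrist force passes 120 N, or if a joint passes its speed limit or range.

## Robot

A 6-joint arm with a two-finger parallel gripper is mounted at the origin on the work surface. World frame = base frame: x ahead of the robot, y to its left, z up, the work surface at z = 0. Lengths are in mm, angles in rad, forces in N, time in s.
With the tool pointing down it reaches from about 350 to 775 mm from the base axis. Payload 7.3 kg.
Tool frame: the origin (TCP) lies on the centre line of the jaws, within the pads' length; the fingertips stand 17 mm ahead of it and the grasp point (between the pads) lies 2 mm behind it; z points along the fingers, y is the line along which they close (so a half turn about z gives the same grasp; the last joint's range is limited). The gripper opens to 92 mm and grips with 3 to 60 N. Pads are 19 mm wide; open, the fingers measure 130 mm over their backs; the gripper's body (75 mm by 190 mm) begins 47 mm behind the grasp point.
Start: joints at [1.072, 0.342, 1.524, -0, 1.275, -0.146], TCP at [181.387, 492.688, 243.741] pointing down, gripper open.
Joint ranges: [-2.53, 2.53], [-0.77, 2.02], [0.04, 2.7], [-1, 4.14], [0.28, 2.66], [-3.11, 3.11]. Speed limits (rad/s): [2.57, 2.57, 3.14, 3.14, 3.14, 3.14].

## Interface

Orientations are given as [roll, pitch, yaw] about the fixed x, y, z axes, in that order (R = Rz(yaw) Ry(pitch) Rx(roll)).
In Python, from plant import bot gives the robot as it stands. The module is installed in compiled form; this text tells all that it offers.
- The arm moves only by the shell command python3 -m pendant 'ROWS'. ROWS is JSON, a list of rows, each a list of 3 entries, a list of its own where there are three numbers: the shift along the world's x, y, z as a fraction of full scale, then the turn, a rotation vector about the world's x, y, z as a fraction of full scale, then the opening, from -1 (shut) to 1 (fully open), so that 0 is half open. In form: [[[tx, ty, tz], [rx, ry, rz], claw], ...]. A call has exactly 10 rows; each row shifts and turns the commanded pose from where the row before left it; what a row does not reach is not made up. Full scale, the value 1, is 30 mm for a shift and 0.12 rad for a turn. A row lasts 1/12 s, in which the tool goes at most 41.7 mm and 7.16 degrees, less where a joint would pass 70% of its speed; a pose out of reach is approached as far as the arm can. A call with a number of a shift or a turn outside -1 to 1 is refused whole. A call with a gripper value outside its range is refused whole. The fingers move at their own pace and stop on an object; the grip force is fixed at half the most. Time passes only in rows, so rows that do not move let the fingers close, or fill a call up. It gives the time, the measured TCP pose, the force, the opening and the grip force at its end, in the units of the state.
- bot.get_obs(): the state, without advancing time (a new reading comes with each control period).
- bot.capture(name): name is "scene" or "top" or "wrist"; returns the picture (384x512x3 uint8, blue, green, red); there is no depth.
- bot.camera_params(name): a dict with "fovy" (degrees; the focal length in pixels is half the picture's height over the tangent of half this angle, whatever the lens; pixels are square), "cx", "cy" (the principal point, pixels), "camera_from_world" (4x4, takes a point from world to camera coordinates). Camera axes: x right, y down, z forward; pixel columns grow to the right and rows downward; lengths in mm; the calibration is good to about 2 mm. A picture is of the moment at which its call begins: read the wrist's pose just before it. camera_params takes no time and is no camera call; for the wrist camera it gives the pose at the moment of the call.
- bot.close_job(): hands the job in; it is judged then, once.
The state is a dict: "time": time; "joint_positions": joint angles; "dq": joint speeds; "tau": joint torques, N m; "tool_pos": TCP position; "tcp_rot": TCP orientation; "contact_force": force on the tool from outside, world axes, zero at the start; "moment": the same for the moment, N m; "grip_width": finger opening in mm; "finger_force": force on a finger pad.
Only numpy, scipy, OpenCV 4.12 (cv2) and the standard library are available. Lean on these libraries where they do the work, as an engineer would, in place of code of your own. Each camera call takes 0.05 s, during which the arm holds its last target. There are 200 camera calls.

## Working session

There is one attempt and no reset: what is moved stays moved. The work goes in short steps, Python scripts to look and compute and a shell command to move; the robot and the scene stay as the last step left them, time stands still between calls to the robot, and variables do not carry over. Pictures are saved under pics/ and viewed, at most 10 in all, crops included, and the job is handed in when it is done.

```bash
mkdir -p pics
cat > h.py <<'E'
import numpy as np, cv2
from plant import bot
def cam(n):
    p=bot.camera_params(n); f=192/np.tan(np.radians(p["fovy"]/2))
    return f,p["cx"],p["cy"],np.array(p["camera_from_world"])
def ray(c,u,v,z):
    f,cx,cy,T=c; R=T[:3,:3]; o=-R.T@T[:3,3]; d=R.T@np.array([(u-cx)/f,(v-cy)/f,1])
    return o+d*(z-o[2])/d[2]
def proj(c,p):
    f,cx,cy,T=c; q=T[:3,:3]@np.array(p)+T[:3,3]; return f*q[0]/q[2]+cx,f*q[1]/q[2]+cy
E
python3 - <<'E'
from h import *
o=bot.get_obs();print(o)
for n in("scene","top"):
    i=bot.capture(n);cv2.imwrite(f"pics/{n}.png",i);p=bot.camera_params(n);print(n,p)
a=np.vstack([cv2.imread("pics/top.png")]);cv2.imwrite("pics/top2.png",cv2.resize(a,(800,600),interpolation=cv2.INTER_CUBIC))
E
```

```text
{'time': 0.0, 'joint_positions': array([ 1.07198074e+00,  3.42769359e-01,  1.52501701e+00, -1.71486254e-05,
        1.27538425e+00, -1.45989795e-01]), 'dq': array([ 0.00080264, -0.00022928, -0.0004919 , -0.00020443,  0.00022198,
        0.00085887]), 'tau': array([ 1.43745830e-03, -4.31231368e+01, -2.44228417e+01,  7.18742958e-02,
        5.57643129e-02, -1.11974286e-04]), 'tool_pos': array([181.21066992, 492.33313853, 243.02073505]), 'tcp_rot': array([-3.14002908e+00, -2.13326664e-04,  2.78877171e+00]), 'contact_force': array([ 0.13725405,  0.03812049, -0.20311878]), 'moment': array([-0.0218112 ,  0.02657915,  0.00747476]), 'finger_force': 0.0, 'grip_width': 91.55299581059344}
scene {'fovy': 45.274025102669604, 'cx': 255.9214921451509, 'cy': 190.98791999839887, 'camera_from_world': array([[ 6.73196066e-01,  7.39360251e-01, -1.23885647e-02,
        -3.29442450e+02],
       [ 4.20813313e-01, -3.96823915e-01, -8.15749310e-01,
        -1.37588739e+02],
       [-6.08048693e-01,  5.43945953e-01, -5.78272935e-01,
         1.48271362e+03],
       [ 0.00000000e+00,  0.00000000e+00,  0.00000000e+00,
         1.00000000e+00]])}
top {'fovy': 57.27632708287632, 'cx': 255.205371981908, 'cy': 189.83971848686627, 'camera_from_world': array([[-2.83619993e-02, -9.99586639e-01, -4.70624954e-03,
         2.75013027e+01],
       [-9.87957555e-01,  2.87478307e-02, -1.52031025e-01,
         5.26613630e+02],
       [ 1.52103476e-01,  3.37670958e-04, -9.88364517e-01,
         1.04790332e+03],
       [ 0.00000000e+00,  0.00000000e+00,  0.00000000e+00,
         1.00000000e+00]])}
```

View pics/top2.png

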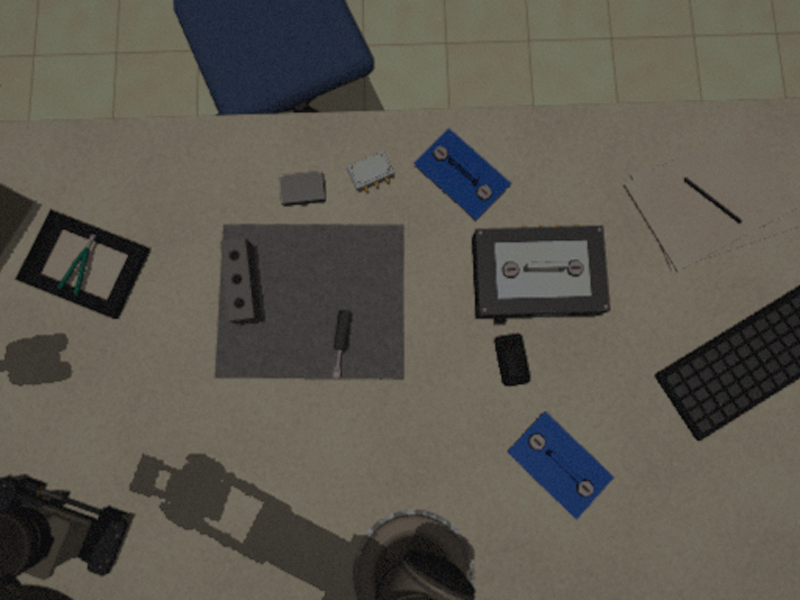

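View pics/scene.png

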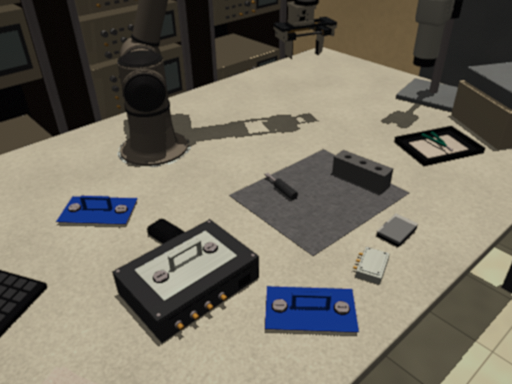

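The top view (800x600) shows the mat at (222–404, 225–378), block holes at (235,256), (236,280) and (238,302), and the screwdriver from (345,312) to (337,376). The unit is centred at (541,270), its fasteners at (511,270) and (576,268). The blue covers are decoys.

Run:
```python
from h import *
c=cam("top"); s=800/512
P={"mat":[(222,225,3),(404,225,3),(404,378,3),(216,378,3)],"holes":[(235,256,63),(236,280,63),(238,302,63)],"drv":[(345,312,16),(341,348,16),(337,376,6)],"cams":[(511,270,79),(576,268,79)],"bar":[(526,268,110),(563,267,110)],"unit":[(474,229,70),(603,227,70),(607,314,70),(479,317,70)],"mouse":[(512,360,16)],"cover":[(495,242,73),(589,241,73),(592,297,73),(498,299,73)]}
for k,v in P.items():
    for u,w,z in v: print(k,ray(c,(u+.5)/s-.5,(w+.5)/s-.5,z).round(0))
T=bot.camera_params("wrist");print(T)
```

```text
mat [696. 379.   3.]
mat [685.  -2.   3.]
mat [368.   7.   3.]
mat [379. 384.   3.]
holes [614. 332.  63.]
holes [566. 329.  63.]
holes [523. 325.  63.]
drv [503. 122.  16.]
drv [431. 131.  16.]
drv [376. 141.   6.]
cams [ 567. -204.   79.]
cams [ 568. -329.   79.]
bar [ 564. -226.  110.]
bar [ 564. -295.  110.]
unit [ 653. -139.   70.]
unit [ 650. -391.   70.]
unit [ 478. -385.   70.]
unit [ 479. -140.   70.]
mouse [ 398. -209.   16.]
cover [ 625. -178.   73.]
cover [ 622. -361.   73.]
cover [ 511. -357.   73.]
cover [ 513. -177.   73.]
{'fovy': 65.96648418952373, 'cx': 254.99913361897057, 'cy': 195.53225715269028, 'camera_from_world': array([[ 3.45304451e-01,  9.38489614e-01, -1.44234966e-03,
        -5.24401612e+02],
       [ 9.09562350e-01, -3.34281625e-01,  2.46884845e-01,
        -3.03393158e+01],
       [ 2.31216712e-01, -8.65623429e-02, -9.69043752e-01,
         3.90098726e+02],
       [ 0.00000000e+00,  0.00000000e+00,  0.00000000e+00,
         1.00000000e+00]])}
```

```bash
R='[[0.45,-0.6,0],[0,0,-0.98],1]'; 
python3 -m pendant '[[[0.45,-0.6,0],[0,0,-0.98],1],[[0.45,-0.6,0],[0,0,-0.98],1],[[0.45,-0.6,0],[0,0,-0.98],1],[[0.45,-0.6,0],[0,0,-0.98],1],[[0.45,-0.6,0],[0,0,-0.98],1],[[0.45,-0.6,0],[0,0,-0.98],1],[[0.45,-0.6,0],[0,0,-0.98],1],[[0.45,-0.6,0],[0,0,-0.98],1],[[0.45,-0.6,0],[0,0,-0.98],1],[[0.45,-0.6,0],[0,0,-0.98],1]]'
python3 -m pendant '[[[0.45,-0.6,0],[0,0,-0.98],1],[[0.45,-0.6,0],[0,0,-0.98],1],[[0.45,-0.6,0],[0,0,-0.98],1],[[0.45,-0.6,0],[0,0,-0.98],1],[[0.45,-0.6,0],[0,0,-0.98],1],[[0.45,-0.6,0],[0,0,-0.98],1],[[0.45,-0.6,0],[0,0,-0.98],1],[[0.45,-0.6,0],[0,0,-0.98],1],[[0.45,-0.6,0],[0,0,-0.98],1],[[0.45,-0.6,0],[0,0,-0.98],1]]'
python3 -m pendant '[[[0,0,0],[0,0,-0.98],1],[[0,0,0],[0,0,-0.98],1],[[0,0,0],[0,0,-0.98],1],[[0,0,0],[0,0,-0.98],1],[[0,0,0],[0,0,-0.98],1],[[0,0,0],[0,0,0],1],[[0,0,0],[0,0,0],1],[[0,0,0],[0,0,0],1],[[0,0,0],[0,0,0],1],[[0,0,0],[0,0,0],1]]'
cat >> h.py <<'E'
def shot(fn,name="wrist"):
    o=bot.get_obs(); c=cam(name); i=bot.capture(name); cv2.imwrite("pics/"+fn+".png",i); np.save("pics/"+fn+".npy",np.array([*c[:3],*c[3].ravel()]))
    print(o["time"],o["tool_pos"].round(1),o["tcp_rot"].round(3),o["joint_positions"].round(2),o["grip_width"].round(1)); return i
def ld(fn):
    a=np.load("pics/"+fn+".npy"); return a[0],a[1],a[2],a[3:].reshape(4,4)
E
python3 -c "
from h import *
i=shot('w1'); cv2.imwrite('pics/w1b.png',cv2.resize(i,(800,600),interpolation=cv2.INTER_CUBIC))"
```

```text
time: 0.93
tool_pos: [316.7, 311.6, 243.5]
tcp_rot: [-3.141, 0.0, 1.607]
contact_force: [0.4, 0.6, -0.6]
grip_width: 91.7
finger_force: 0.0
time: 1.77
tool_pos: [451.7, 131.7, 243.5]
tcp_rot: [-3.141, 0.001, 0.431]
contact_force: [0.3, -0.2, 0.2]
grip_width: 91.9
finger_force: 0.0
time: 2.6
tool_pos: [451.4, 132.7, 243.7]
tcp_rot: [3.141, 0.0, -0.15]
contact_force: [0.5, 0.2, 0.9]
grip_width: 91.9
finger_force: 0.0Traceback (most recent call last):
  File "<string>", line 3, in <module>
    i=shot('w1'); cv2.imwrite('pics/w1b.png',cv2.resize(i,(800,600),interpolation=cv2.INTER_CUBIC))
  File "h.py", line 13, in shot
    print(o["time"],o["tool_pos"].round(1),o["tcp_rot"].round(3),o["joint_positions"].round(2),o["grip_width"].round(1)); return i
                                                                                               ^^^^^^^^^^^^^^^^^^^^^
AttributeError: 'float' object has no attribute 'round'
```

```bash
sed -i 's/o\["grip_width"\].round(1)/round(float(o["grip_width"]),1)/' h.py
python3 -c "
from h import *
i=cv2.imread('pics/w1.png'); cv2.imwrite('pics/w1b.png',cv2.convertScaleAbs(cv2.resize(i,(800,600),interpolation=cv2.INTER_CUBIC),alpha=1.8))"
```

```text
(no output)
```

View pics/w1b.png

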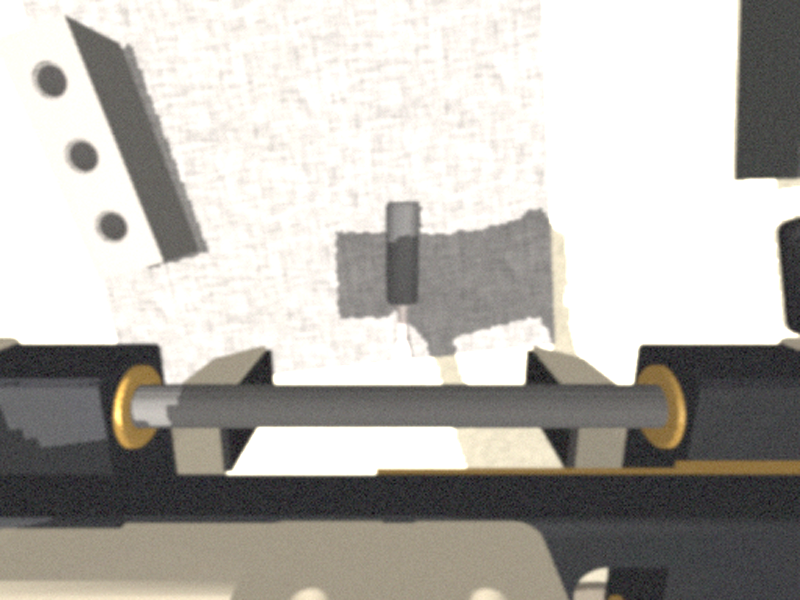

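The wrist view shows the driver handle from (402,203) to (402,303), with the shaft going down to about (405,345). The block holes are at (50,80), (82,156) and (112,226).

Run:
```python
from h import *
c=ld("w1"); s=800/512
for u,v,z in [(402.5,203,29),(402.5,303,26),(405,345,18),(50,80,63),(82,156,63),(112,226,63)]: print(u,v,ray(c,(u+.5)/s-.5,(v+.5)/s-.5,z).round(1))
# refined holes from top & wrist: dark blobs
for n,pts in(("w1",[(50,80),(82,156),(112,226)]),("top",[(235,256),(236,280),(238,302)])):
    g=cv2.cvtColor(cv2.imread(f"pics/{n}.png"),cv2.COLOR_BGR2GRAY); cc=ld("w1") if n=="w1" else cam("top")
    for u,v in pts:
        u,v=int(u/s),int(v/s); r=12 if n=="w1" else 5
        w=g[v-r:v+r+1,u-r:u+r+1]; m=(w<(w.min()*.5+.5*np.median(w))).astype(np.uint8)
        k,l,st,ce=cv2.connectedComponentsWithStats(m); j=1+np.argmax(st[1:,4])
        print(n,st[j],ray(cc,u-r+ce[j][0],v-r+ce[j][1],63).round(1))
i=cv2.imread("pics/top.png")[190:250,195:235]; cv2.imwrite("pics/d.png",cv2.convertScaleAbs(cv2.resize(i,None,fx=10,fy=10,interpolation=cv2.INTER_CUBIC),alpha=1.6))
```

```text
402.5 203 [504.6 122.   29. ]
402.5 303 [427.1 133.5  26. ]
405 345 [388.9 137.   18. ]
50 80 [615.2 333.9  63. ]
82 156 [567.5 328.3  63. ]
112 226 [520.1 322.4  63. ]
w1 [  5   3  17  19 250] [614.9 333.   63. ]
w1 [  5   4  17  18 235] [567.5 327.6  63. ]
w1 [  5   5  17  17 215] [519.8 322.   63. ]
top [ 2  3  6  5 26] [616.5 334.4  63. ]
top [ 3  2  6  6 27] [568.  328.7  63. ]
top [ 3  3  6  6 29] [521.2 323.   63. ]
```

View pics/d.png

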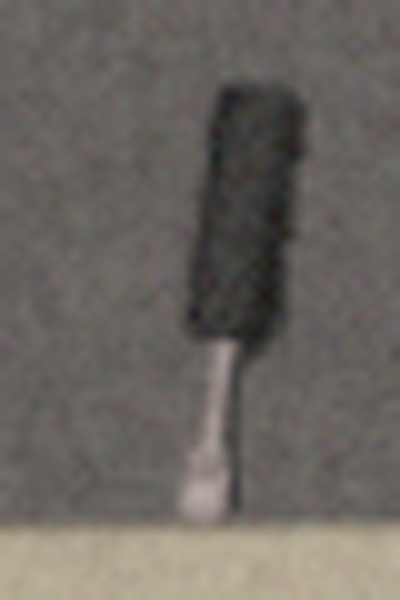

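The blade lies flat, so its width is horizontal. The driver's centre is at about (466,128) with axis yaw -0.148, and the block yaw is 0.12. I'll grasp 18 mm towards the butt.

```bash
python3 -m pendant '[[[0.36,-0.09,-0.9],[0,0,0],1],[[0.36,-0.09,-0.9],[0,0,0],1],[[0.36,-0.08,-0.9],[0,0,0],1],[[0,0,-0.9],[0,0,0],1],[[0,0,-0.9],[0,0,0],1],[[0,0,-0.9],[0,0,0],1],[[0,0,-0.9],[0,0,0],1],[[0,0,-0.7],[0,0,0],1],[[0,0,-0.4],[0,0,0],1],[[0,0,0],[0,0,0],1]]'
python3 -m pendant '[[[0,0,0],[0,0,0],-1],[[0,0,0],[0,0,0],-1],[[0,0,0],[0,0,0],-1],[[0,0,0],[0,0,0],-1],[[0,0,0],[0,0,0],-1],[[0,0,0],[0,0,0],-1],[[0,0,0],[0,0,0],-1],[[0,0,0],[0,0,0],-1],[[0,0,0],[0,0,0],-1],[[0,0,0],[0,0,0],-1]]'
```

```text
time: 3.48
tool_pos: [482.9, 124.8, 20.9]
tcp_rot: [3.141, 0.003, -0.15]
contact_force: [0.2, 0.8, 1.2]
grip_width: 92.0
finger_force: 0.0
time: 4.32
tool_pos: [483.8, 124.9, 21.7]
tcp_rot: [3.142, 0.0, -0.151]
contact_force: [-0.2, -0.2, 0.2]
grip_width: 30.0
finger_force: 0.0
```

```bash
python3 -m pendant '[[[0,0,0],[0,0,0],-1],[[0,0,0],[0,0,0],-1],[[0,0,0],[0,0,0],-1],[[0,0,0],[0,0,0],-1],[[0,0,0.5],[0,0,0],-1],[[0,0,0.9],[0,0,0],-1],[[0,0,1],[0,0,0],-1],[[0,0,1],[0,0,0],-1],[[0,0,1],[0,0,0],-1],[[0,0,1],[0,0,0],-1]]'
python3 -m pendant '[[[0,0,0.6],[0,0,0.9],-1],[[0,0,0],[0,0,0.9],-1],[[0,0,0],[0,0,0.9],-1],[[0,0,0],[0,0,0.9],-1],[[0,0,0],[0,0,0.9],-1],[[0,0,0],[0,0,0.9],-1],[[0,0,0],[0,0,0.9],-1],[[0,0,0],[0,0,0.9],-1],[[0,0,0],[0,0,0.9],-1],[[0,0,0],[0,0,0.9],-1]]'
python3 -m pendant '[[[0,0.3,0],[0,0,0.9],-1],[[0,0.3,0],[0,0,0.9],-1],[[0,0.3,0],[0,0,0.9],-1],[[0,0.3,0],[0,0,0.9],-1],[[0,0.3,0],[0,0,0.9],-1],[[0,0.3,0],[0,0,0.83],-1],[[0,0,0],[0,0,0],-1],[[0,0,0],[0.5,0,0],-1],[[0,0,0],[0.8,0,0],-1],[[0,0,0],[0.8,0,0],-1]]'
python3 -c "
from plant import bot;print(bot.get_obs()['joint_positions'].round(2))"
```

```text
time: 5.15
tool_pos: [483.3, 124.8, 185.1]
tcp_rot: [3.141, 0.001, -0.151]
contact_force: [0.3, -0.0, -1.5]
grip_width: 25.5
finger_force: 30.0
time: 5.98
tool_pos: [483.5, 124.9, 201.5]
tcp_rot: [-3.141, 0.0, 0.934]
contact_force: [0.3, 1.0, -1.4]
grip_width: 25.4
finger_force: 30.0
time: 6.82
tool_pos: [483.8, 179.4, 202.1]
tcp_rot: [3.141, -0.256, 1.567]
contact_force: [-1.1, -0.5, -0.8]
grip_width: 25.4
finger_force: 30.0
[ 0.06  0.34  1.69  0.28  1.12 -0.07]
```

```bash
python3 -m pendant '[[[0.12,0.2,0],[1,0,0],-1],[[0.12,0.2,0],[1,0,0],-1],[[0.12,0.2,0],[1,0,0],-1],[[0.12,0.2,0],[1,0,0],-1],[[0.12,0.2,0],[1,0,0],-1],[[0.12,0.2,0],[1,0,0],-1],[[0.12,0.2,0],[1,0,0],-1],[[0.12,0.2,0],[1,0,0],-1],[[0.12,0.2,0],[1,0,0],-1],[[0.12,0.2,0],[1,0,0],-1]]'
python3 -m pendant '[[[0,0,0],[0.97,0,0],-1],[[0,0,0],[0,0,0],-1],[[0,0,0],[0,0,0],-1],[[0,0,0],[0,0,0],-1],[[0,0,0],[0,0,0],-1],[[0,0,0],[0,0,0],-1],[[0,0,0],[0,0,0],-1],[[0,0,0],[0,0,0],-1],[[0,0,0],[0,0,0],-1],[[0,0,0],[0,0,0],-1]]'
python3 -c "
from h import *
shot('s2','scene');i=shot('t2','top')
print(bot.get_obs()['joint_positions'].round(2))
a=cv2.imread('pics/s2.png')[60:210,200:400];cv2.imwrite('pics/s2b.png',cv2.convertScaleAbs(cv2.resize(a,(800,600),interpolation=cv2.INTER_CUBIC),alpha=1.6))"
```

```text
time: 7.65
tool_pos: [520.7, 237.7, 201.8]
tcp_rot: [-3.107, -1.456, 1.533]
contact_force: [0.4, 0.4, -0.2]
grip_width: 25.5
finger_force: 30.0
time: 8.48
tool_pos: [519.8, 238.9, 202.0]
tcp_rot: [-2.586, -1.567, 1.015]
contact_force: [0.3, -0.5, -0.9]
grip_width: 25.8
finger_force: 30.0
8.4833 [519.8 238.9 202. ] [-2.586 -1.567  1.015] [-0.27  0.84  1.8   1.33  1.69 -1.09] 25.8
8.5333 [519.8 238.9 201.9] [-2.492 -1.567  0.921] [-0.27  0.84  1.8   1.33  1.69 -1.09] 25.6
[-0.27  0.85  1.8   1.33  1.69 -1.09]
```

View pics/s2b.png

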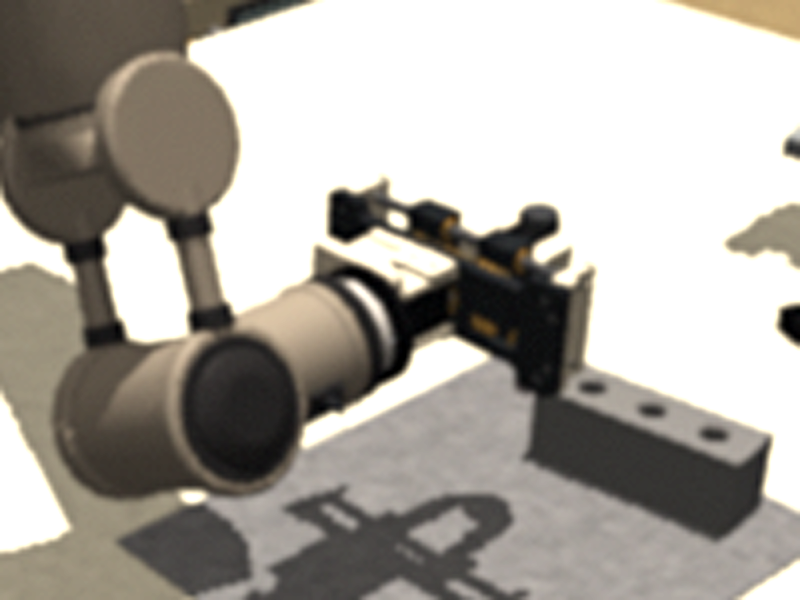

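The view shows the tool horizontal, pointing at the block, with the driver hidden by the finger. The blade should be about 26 mm above the block top. I'll go over the near hole and descend.

```bash
python3 -m pendant '[[[0.02,0.4,0],[0,0,0],-1],[[0,0.6,0],[0,0,0],-1],[[0,0.6,0],[0,0,0],-1],[[0,0.6,0],[0,0,0],-1],[[0,0.4,0],[0,0,0],-1],[[0,0,0],[0,0,0],-1],[[0,0,0],[0,0,0],-1],[[0,0,0],[0,0,0],-1],[[0,0,0],[0,0,0],-1],[[0,0,0],[0,0,0],-1]]'
python3 -c "
from h import *
i=shot('t3','top');j=shot('w3')
a=i[140:260,100:260];cv2.imwrite('pics/t3b.png',np.hstack([cv2.convertScaleAbs(cv2.resize(a,(400,300),interpolation=cv2.INTER_CUBIC),alpha=1.6),cv2.convertScaleAbs(cv2.resize(j,(400,300)),alpha=1.4)]))"
```

```text
time: 9.42
tool_pos: [520.8, 316.2, 201.7]
tcp_rot: [-2.373, -1.567, 0.801]
contact_force: [0.3, 0.7, -2.1]
grip_width: 25.6
finger_force: 30.0
9.4167 [520.8 316.2 201.7] [-2.373 -1.567  0.801] [-0.12  0.84  1.81  1.47  1.62 -1.08] 25.6
9.4667 [520.8 316.2 201.7] [-2.37  -1.567  0.798] [-0.12  0.84  1.81  1.47  1.62 -1.08] 25.9
```

View pics/t3b.png

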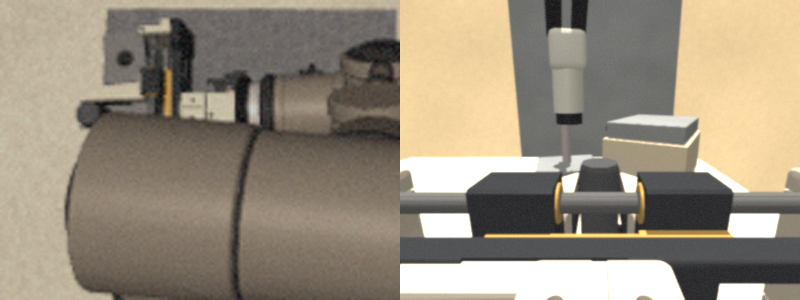

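Left, the top view: the arm is over the block. Right, the wrist view: the handle butt is centred between the pads, its far edge at about (202,160) of 400x300. I'll check that, then descend.

```bash
python3 -c "
from h import *
c=ld('w3')
for u,v in [(202,159),(202,170),(188,168),(217,168)]: print(ray(c,u*1.28,v*1.28,223.7).round(1))
"
python3 -m pendant '[[[0,0,-0.4],[0,0,0],-1],[[0,0,-0.4],[0,0,0],-1],[[0,0,-0.25],[0,0,0],-1],[[0,0,-0.25],[0,0,0],-1],[[0,0,-0.25],[0,0,0],-1],[[0,0,-0.25],[0,0,0],-1],[[0,0,-0.2],[0,0,0],-1],[[0,0,0],[0,0,0],-1],[[0,0,0],[0,0,0],-1],[[0,0,0],[0,0,0],-1]]'
```

```text
[521.9 333.1 223.7]
[521.6 308.9 223.7]
[513.  312.8 223.7]
[531.  312.7 223.7]
time: 10.35
tool_pos: [520.5, 316.9, 142.0]
tcp_rot: [-2.381, -1.568, 0.811]
contact_force: [0.4, 0.1, -0.4]
grip_width: 25.8
finger_force: 30.0
```

```bash
python3 -m pendant '[[[0,0,-0.2],[0,0,0],-1],[[0,0,-0.2],[0,0,0],-1],[[0,0,-0.1],[0,0,0],-1],[[0,0,-0.05],[0,0,0],-1],[[0,0,-0.05],[0,0,0],-1],[[0,0,-0.03],[0,0,0],-1],[[0,0,0],[0,0,0],-1],[[0,0,0],[0,0,0],-1],[[0,0,0],[0,0,0],-1],[[0,0,0],[0,0,0],-1]]'
```

```text
time: 11.18
tool_pos: [520.4, 316.9, 123.0]
tcp_rot: [-2.417, -1.568, 0.846]
contact_force: [-0.1, -0.4, -0.1]
grip_width: 25.4
finger_force: 30.0
```

```bash
python3 -m pendant '[[[0,0,-0.05],[0,0,0],-1],[[0,0,-0.02],[0,0,0],-1],[[0,0,0],[0,0,0],-1],[[0,0,0],[0,0,0],-1],[[0,0,0],[0,0,0],0],[[0,0,0],[0,0,0],0.3],[[0,0,0],[0,0,0],0.3],[[0,0,0],[0,0,0],0.3],[[0,0,0],[0,0,0],0.3],[[0,0,0],[0,0,0],0.3]]'
python3 -m pendant '[[[0,-0.4,0],[0,0,0],0.3],[[0,-0.7,0],[0,0,0],0.3],[[0,-1,0.2],[0,0,0],0.3],[[0,-0.8,0.8],[-1,0,0],0.3],[[0,-0.2,1],[-1,0,0],0.3],[[0,0,1],[-1,0,0],0.3],[[0,0,1],[-1,0,0],0.3],[[0,0,0.7],[-1,0,0],0.3],[[0,0,0],[-1,0,0],0.3],[[0,0,0],[-1,0,0],0.3]]'
python3 -m pendant '[[[0,0,0],[-1,0,0],0.3],[[0,0,0],[-1,0,0],0.3],[[0,0,0],[-1,0,0],0.3],[[0,0,0],[-1,0,0],0.3],[[0,0,0],[-1,0,0],0.3],[[0,0,0],[-1,0,0],0.3],[[0,0,0],[-0.07,0,0],0.3],[[0,0,0],[0,0,0],0.3],[[0,0,0],[0,0,0],0.3],[[0,0,0],[0,0,0],0.3]]'
python3 -c "
from h import *
j=shot('w4');i=shot('s4','scene')[100:220,250:410]
cv2.imwrite('pics/t4b.png',np.hstack([cv2.convertScaleAbs(cv2.resize(i,(400,300),interpolation=cv2.INTER_CUBIC),alpha=1.6),cv2.convertScaleAbs(cv2.resize(j,(400,300)),alpha=1.4)]))"
```

```text
time: 12.02
tool_pos: [520.4, 316.9, 120.8]
tcp_rot: [-2.372, -1.568, 0.802]
contact_force: [0.5, -0.1, -0.0]
grip_width: 58.4
finger_force: 0.0
time: 12.85
tool_pos: [521.2, 222.1, 264.3]
tcp_rot: [3.136, -0.722, 1.57]
contact_force: [-0.2, 0.4, -0.6]
grip_width: 60.1
finger_force: 0.0
time: 13.68
tool_pos: [520.4, 222.6, 261.3]
tcp_rot: [-3.14, -0.001, 1.567]
contact_force: [0.4, -0.9, -0.1]
grip_width: 59.8
finger_force: 0.0
13.6833 [520.4 222.6 261.3] [-3.140e+00 -1.000e-03  1.567e+00] [0.27 0.41 1.38 0.   1.36 0.27] 59.8
13.7333 [520.5 222.5 261.4] [-3.141e+00 -1.000e-03  1.566e+00] [0.27 0.41 1.38 0.   1.36 0.27] 59.5
```

View pics/t4b.png

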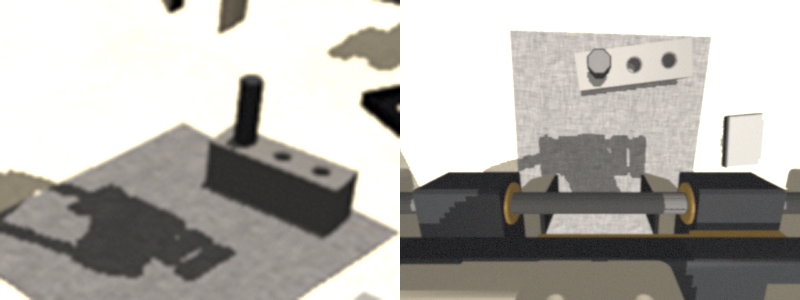

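The driver stands fully in the near hole. In the wrist view (right half, 400x300) the octagonal butt is at about (198,62). Next I measure its centre and regrasp from above.

Run:
```python
from h import *
c=ld("w4"); i=cv2.imread("pics/w4.png"); g=cv2.cvtColor(i,cv2.COLOR_BGR2GRAY)
print(g[60:100:2,230:278:3])
for u,v in [(198,62),(198,49),(198,74),(186,62),(211,62)]: print(ray(c,u*1.28,v*1.28,143).round(1))
```

```text
[[138 143 139 137 136 145 141 150 146 137 143 139 146 147 142 151]
 [138 145 141 140 132 138 108 103 104  97 102 141 155 158 156 162]
 [147 150 142 137 139 121  99 114 113 113 103 124 165 165 162 165]
 [146 155 154 158 151 101 121 125 126 126 122  98 151 167 163 165]
 [162 161 162 163 129 108 124 124 124 123 127 115 113 160 163 161]
 [165 165 164 150 101 125 125 125 128 125 122 124 106 137 161 165]
 [163 162 162 119 117 128 127 124 125 125 125 126 123  98 161 164]
 [163 164 163 111 118 127 122 127 126 127 126 125 123  97 163 166]
 [163 163 162 113 118 124 126 127 125 126 126 126 125  96 161 164]
 [163 164 163 109 120 124 124 125 126 125 123 124 124  95 165 164]
 [165 163 164 113 118 127 124 124 124 124 125 126 124  95 162 163]
 [164 164 162 123 120 123 126 125 126 125 123 123 124  96 165 162]
 [164 163 164 125 112 126 124 127 128 127 126 126 119  92 163 162]
 [163 165 165 134  83 124 127 124 125 126 124 126  93  94 162 164]
 [167 163 165 150  55 103 128 126 127 125 127 110  56 128 162 163]
 [166 164 167 160  77  67 114 124 126 127 124  80  43 150 165 164]
 [161 162 164 141  75  42  84 103 104 104  93  46  70 158 163 163]
 [163 163 164 134  86  46  48  51  49  49  51  41 124 165 166 164]
 [164 163 165 133  91  74  38  38  38  43  40  75 158 164 165 163]
 [164 163 165 134  89  86  58  37  37  39  44  94 151 166 164 165]]
[518.5 321.8 143. ]
[518.6 334.5 143. ]
[518.4 309.7 143. ]
[505.8 321.8 143. ]
[532.2 321.7 143. ]
```

```bash
python3 -m pendant '[[[-0.02,0.8,0],[0,0,0],0.5],[[0,0.9,0],[0,0,0],0.5],[[0,0.9,0],[0,0,0],0.5],[[0,0.74,-0.4],[0,0,0],0.5],[[0,0,-0.8],[0,0,0],0.5],[[0,0,-0.9],[0,0,0],0.5],[[0,0,-0.8],[0,0,0],0.5],[[0,0,-0.8],[0,0,0],0.5],[[0,0,-0.7],[0,0,0],0.5],[[0,0,-0.48],[0,0,0],0.5]]'
python3 -m pendant '[[[0,0,0],[0,0,0],0],[[0,0,0],[0,0,0],-1],[[0,0,0],[0,0,0],-1],[[0,0,0],[0,0,0],-1],[[0,0,0],[0,0,0],-1],[[0,0,0],[0,0,0],-1],[[0,0,0],[0,0,0],-1],[[0,0,0],[0,0,0],-1],[[0,0,0],[0,0,0],-1],[[0,0,0],[0,0,0],-1]]'
```

```text
time: 14.62
tool_pos: [519.3, 322.6, 113.0]
tcp_rot: [-3.139, 0.001, 1.567]
contact_force: [0.5, 0.3, -0.6]
grip_width: 68.9
finger_force: 0.0
time: 15.45
tool_pos: [520.0, 324.2, 115.9]
tcp_rot: [3.141, -0.0, 1.569]
contact_force: [-0.3, -0.4, 4.6]
grip_width: 25.7
finger_force: 30.0
```

```bash
python3 -m pendant '[[[0,0,0.2],[0,0,0],-1],[[0,0,0.5],[0,0,0],-1],[[0,0,0.9],[0,0,0],-1],[[0,0,1],[0,0,0],-1],[[0,0,1],[0,0,0],-1],[[0,-0.5,1],[0,0,0],-1],[[0,-0.8,0.9],[0,0,-0.5],-1],[[0,-1,0],[0,0,-0.9],-1],[[0,-1,0],[0,0,-0.9],-1],[[0,-1,0],[0,0,-0.9],-1]]'
python3 -m pendant '[[[0,-1,0],[0,0,-0.9],-1],[[0,-1,0],[0,0,-0.9],-1],[[0,-1,0],[0,0,-0.9],-1],[[0,-1,0],[0,0,-0.9],-1],[[0,-1,0],[0,0,-0.9],-1],[[0,-1,0],[0,0,-0.9],-1],[[0,-1,0],[0,0,-0.9],-1],[[0,-1,0],[0,0,-0.9],-1],[[0,-1,0],[0,0,-0.9],-1],[[0,-1,0],[0,0,-0.9],-1]]'
python3 -m pendant '[[[0,-1,0],[0,0,-0.88],-1],[[0,-1,0],[0,0,0],-1],[[0,-1,0],[0,0,0],-1],[[0,-1,0],[0,0,0],-1],[[0,-0.8,0],[0,0,0],-1],[[0,-0.5,0],[0,0,0],-1],[[0,0,0],[0,0,0],-1],[[0,0,0],[0,0,0],-1],[[0,0,0],[0,0,0],-1],[[0,0,0],[0,0,0],-1]]'
python3 -c "
from h import *
j=shot('w5')
cv2.imwrite('pics/w5b.png',cv2.convertScaleAbs(cv2.resize(j,(800,600),interpolation=cv2.INTER_CUBIC),alpha=1.2))"
```

```text
time: 16.28
tool_pos: [519.4, 194.0, 280.8]
tcp_rot: [3.141, -0.0, 1.18]
contact_force: [0.5, 0.3, -1.1]
grip_width: 25.6
finger_force: 30.0
time: 17.12
tool_pos: [519.3, -106.2, 280.3]
tcp_rot: [-3.141, 0.001, 0.099]
contact_force: [0.4, -0.4, -1.0]
grip_width: 26.0
finger_force: 30.0
time: 17.95
tool_pos: [520.0, -262.5, 280.5]
tcp_rot: [-3.141, 0.0, 0.0]
contact_force: [0.4, -0.4, 0.1]
grip_width: 25.9
finger_force: 30.0
17.95 [ 520.  -262.5  280.5] [-3.141  0.     0.   ] [-0.6   0.43  1.29  0.    1.42  0.97] 25.9
```

View pics/w5b.png

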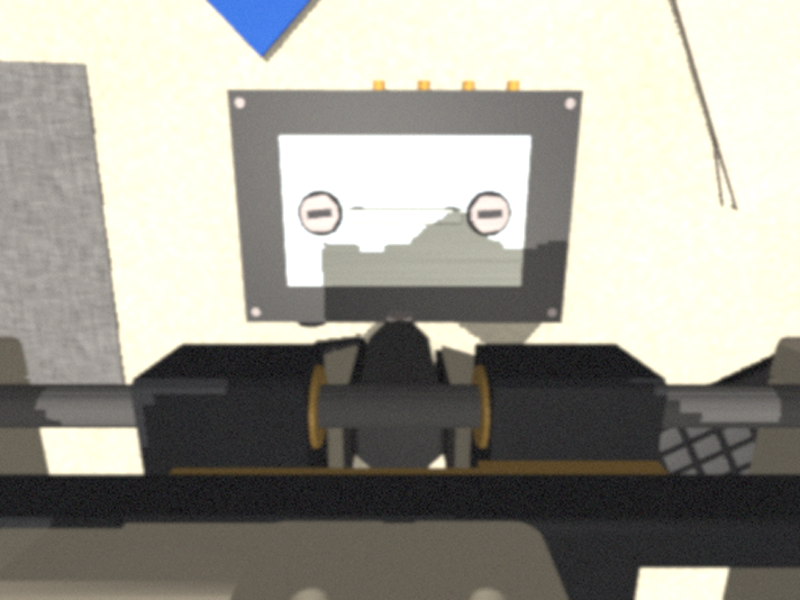

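Clear view: fastener slots at about (320,213) and (489,213), both tilted slightly anticlockwise, and the cover at (278–531, 135–287). I'll measure them by segmenting the slots.

Run:
```python
from h import *
c=ld("w5"); g=cv2.cvtColor(cv2.imread("pics/w5.png"),cv2.COLOR_BGR2GRAY).astype(float); s=800/512
for u0,v0 in [(320,213),(489,213)]:
    u,v=int(u0/s),int(v0/s); pts=[];W=[]
    for y in range(v-8,v+9):
        for x in range(u-10,u+11):
            if np.hypot(x-u,y-v)<9.5 and g[y,x]<110: pts.append(ray(c,x,y,76)[:2])
    p=np.array(pts); m=p.mean(0); w,V=np.linalg.eigh(np.cov((p-m).T)); d=V[:,1]*np.sign(V[1,1])
    print("slot",m.round(1),len(p),(np.sqrt(w)*3.46).round(1),"angle from y (ccw+)",np.arctan2(-d[0],d[1]).round(3))
    q=np.array([(x,y) for y in range(v-18,v+19) for x in range(u-18,u+19) if g[y,x]<185 and np.hypot(x-u,y-v)<17],np.float32)
    (a,b),r=cv2.minEnclosingCircle(cv2.convexHull(q)); print("head",ray(c,a,b,76).round(1),r)
# cover outline corners, unit corners
for n,P,z in(("cover",[(278.5,135),(531,135),(522,287),(287,287)],73),("unit",[(229,91),(581,91),(561,321),(247,321)],70)):
    q=np.array([ray(c,(x+.5)/s-.5,(y+.5)/s-.5,z)[:2] for x,y in P]); print(n,q.round(1).tolist(),q.mean(0).round(1),np.linalg.norm(q[0]-q[1]).round(1),np.linalg.norm(q[1]-q[2]).round(1))
```

```text
slot [ 567.1 -203.4] 39 [ 3.4 15.2] angle from y (ccw+) 0.115
head [ 567.3 -204.4   76. ] 14.968588829040527
slot [ 566.8 -328.6] 38 [ 3.3 15.2] angle from y (ccw+) 0.106
head [ 566.8 -326.5   76. ] 15.827493667602539
cover [[621.7, -176.3], [621.8, -356.2], [511.2, -357.1], [511.1, -175.9]] [ 566.5 -266.4] 179.9 110.6
unit [[651.2, -142.7], [651.3, -390.1], [483.1, -390.7], [482.9, -141.8]] [ 567.1 -266.3] 247.4 168.2
```

```bash
python3 -m pendant '[[[0.4,0.4,0],[0,0,0.92],-1],[[0.4,0.6,0],[0,0,0],-1],[[0.4,0.6,0],[0,0,0],-1],[[0.39,0.35,-0.3],[0,0,0],-1],[[0,0,-0.8],[0,0,0],-1],[[0,0,-0.8],[0,0,0],-1],[[0,0,-0.6],[0,0,0],-1],[[0,0,-0.2],[0,0,0],-1],[[0,0,0],[0,0,0],-1],[[0,0,0],[0,0,0],-1]]'
python3 -c "
from h import *
i=shot('s6','scene');w=shot('w6')
c=ld('s6')
print(proj(c,[567.2,-204,79]),proj(c,[567.2,-204,91]))
a=i[205:285,160:260]; cv2.imwrite('pics/s6b.png',cv2.convertScaleAbs(cv2.resize(a,(750,600),interpolation=cv2.INTER_CUBIC),alpha=1.3))"
```

```text
time: 18.83
tool_pos: [567.9, -205.3, 199.8]
tcp_rot: [3.141, -0.0, 0.11]
contact_force: [-0.1, 0.0, -0.1]
grip_width: 25.7
finger_force: 30.0
18.8333 [ 567.9 -205.3  199.8] [ 3.141 -0.     0.11 ] [-0.47  0.52  1.36 -0.    1.26  0.99] 25.7
18.8833 [ 568.2 -205.6  200.5] [ 3.14e+00 -2.00e-03  1.09e-01] [-0.47  0.52  1.36 -0.    1.26  0.99] 25.9
(np.float64(209.27224328845998), np.float64(246.172993619884)) (np.float64(208.86971635354428), np.float64(241.93992915173942))
```

View pics/s6b.png

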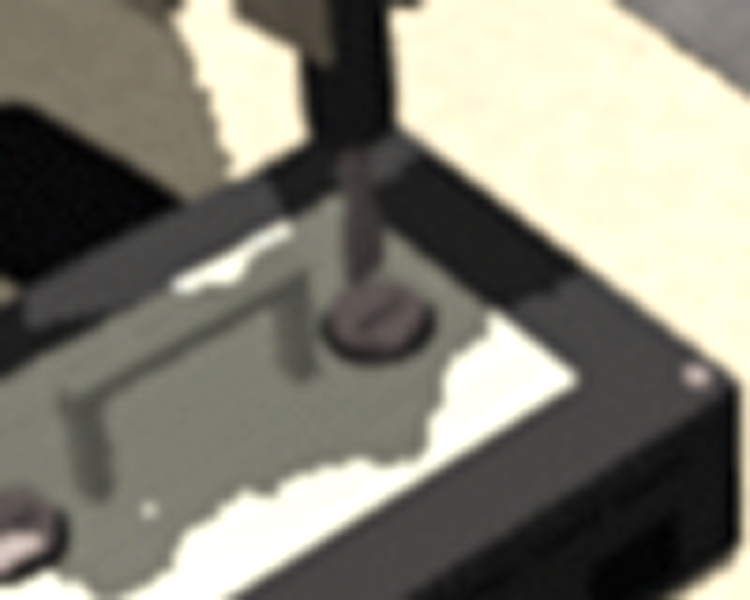

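Run:
```python
from h import *
c=ld("s6"); g=cv2.cvtColor(cv2.imread("pics/s6.png"),cv2.COLOR_BGR2GRAY)
print("cols",list(range(200,222)))
for v in range(214,256): print(v,*["%3d"%x for x in g[v,200:222]])
w=cv2.imread("pics/w6.png");i=w[90:260,150:360]
cv2.imwrite("pics/w6b.png",cv2.convertScaleAbs(cv2.resize(i,None,fx=3.5,fy=3.5,interpolation=cv2.INTER_CUBIC),alpha=1.5))
```

```text
cols [200, 201, 202, 203, 204, 205, 206, 207, 208, 209, 210, 211, 212, 213, 214, 215, 216, 217, 218, 219, 220, 221]
214  55  14  19  23  20  17  16  16  14  13  11  26  90 166 195 195 192 194 193 194 195 196
215  62  16  14  15  16  15  16  16  15  15  11  20  83 162 195 195 193 193 192 193 194 196
216  72  20  12  16  14  15  15  17  15  13  10  16  74 158 195 197 197 195 194 193 195 194
217  79  24  14  16  16  16  15  15  16  16  12  14  71 156 195 199 201 200 198 195 194 193
218  84  26  12  15  16  15  16  16  16  16  10  14  70 155 194 201 202 202 199 195 193 192
219  96  30  12  16  17  16  15  16  14  15  12  15  71 159 196 200 199 199 195 193 193 193
220 110  38  11  14  15  17  16  16  16  14  12  15  70 156 196 199 198 196 194 194 195 195
221 130  49  13  14  14  15  16  14  17  14  11  15  55 129 178 193 195 194 196 196 199 197
222 144  65  18  15  15  16  16  16  15  14  15  21  42  84 132 166 183 195 199 201 201 200
223 123  58  20  16  16  16  17  16  16  18  25  37  45  56  79 113 151 183 198 202 205 204
224  70  32  19  18  17  19  24  25  25  34  43  50  52  51  53 
[... 2179 characters left out ...]
  51  53  62  66  69  70  62  49  31  36  74  93  96  95
249  64  67  59  40  42  59  65  61  57  60  67  69  71  67  52  37  25  46  79  94  95  92
250  63  69  70  50  33  43  53  56  56  56  59  63  64  55  38  27  36  66  88  94  92  91
251  62  70  82  71  44  31  35  39  40  42  44  48  46  38  32  38  61  85  93  94 101 114
252  61  67  83  87  74  49  34  29  30  31  33  37  37  41  55  70  85  93  92 101 138 167
253  62  63  80  92  92  81  68  57  52  51  53  58  65  72  84  91  95  94  92 117 171 201
254  62  67  77  90  97  95  92  86  82  82  83  88  91  92  94  96  94  91 101 146 192 210
255  71  79  86  91  95  96  96  95  94  94  93  96  96  95  95  94  93  91 109 169 206 211
```

View pics/w6b.png

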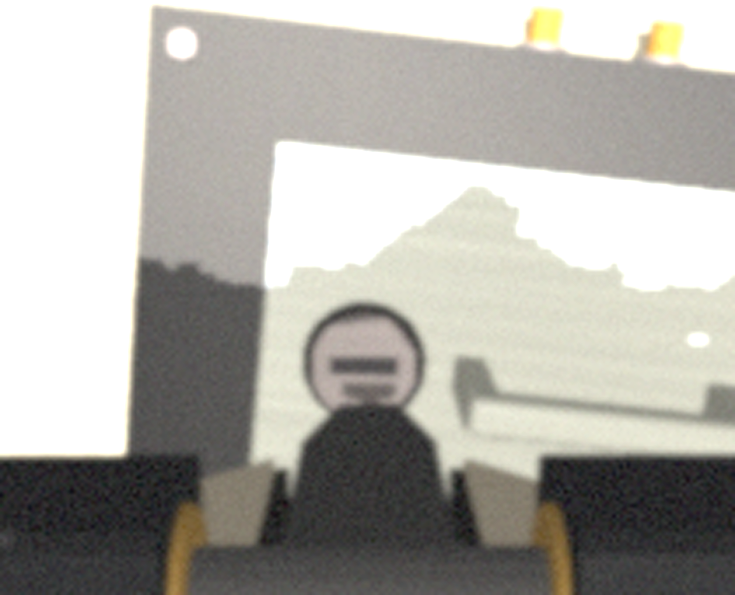

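The wrist crop shows the slot centred at (364,366) and the blade end just below it at about (369,389). I'll compare the two using one calibration.

Run:
```python
from h import *
c=ld("w6")
F=lambda a,b,z: ray(c,(a+.5)/3.5-.5+150,(b+.5)/3.5-.5+90,z).round(1)
print("slot",F(364,366,79),F(331,366,79),F(396,366,79),"head",F(364.5,362,79),F(305,362,79),F(423,362,79),F(364,304,79))
for z in(91,93): print("tip",F(369,389,z),F(344,389,z),F(393,389,z),"edges",F(369,384,z),F(369,397,z))
```

```text
slot [ 567.7 -204.1   79. ] [ 566.7 -195.5   79. ] [ 568.6 -212.4   79. ] head [ 568.8 -204.1   79. ] [ 567.1 -188.6   79. ] [ 570.4 -219.3   79. ] [ 584.1 -202.3   79. ]
tip [ 564.9 -205.7   91. ] [ 564.2 -199.4   91. ] [ 565.5 -211.7   91. ] edges [ 566.1 -205.6   91. ] [ 562.8 -205.9   91. ]
tip [ 565.4 -205.6   93. ] [ 564.7 -199.4   93. ] [ 566.  -211.6   93. ] edges [ 566.7 -205.5   93. ] [ 563.3 -205.9   93. ]
```

```bash
python3 -m pendant '[[[0.085,0.055,0],[0,0,0],-1],[[0,0,-0.1],[0,0,0],-1],[[0,0,-0.1],[0,0,0],-1],[[0,0,-0.1],[0,0,0],-1],[[0,0,0],[0,0,0],-1],[[0,0,0],[0,0,0],-1],[[0,0,0],[0,0,0],-1],[[0,0,0],[0,0,0],-1],[[0,0,0],[0,0,0],-1],[[0,0,0],[0,0,0],-1]]'
python3 - <<'E'
from h import *
w=shot("w7"); g=cv2.cvtColor(w,cv2.COLOR_BGR2GRAY)
c=ld("w7"); p=proj(c,[567.6,-204,79]);print(p)
u,v=int(p[0]),int(p[1])
print("cols",u-16,"..")
for y in range(v-14,v+18): print(y,*["%3d"%x for x in g[y,u-16:u+18]])
E
```

```text
time: 19.77
tool_pos: [570.1, -203.8, 190.5]
tcp_rot: [3.141, -0.0, 0.109]
contact_force: [-0.8, -0.1, -2.0]
grip_width: 26.0
finger_force: 30.0
19.7667 [ 570.1 -203.8  190.5] [ 3.141 -0.     0.109] [-0.47  0.53  1.37 -0.    1.24  0.99] 26.0
(np.float64(255.39279442932926), np.float64(199.11659854802477))
cols 239 ..
185 150 145 138 118  95  70  51  51  54  65  68  68  74  79  82  85  86  90  95  94  95  95  96  86  74  60  47  59  76 100 128 139 146 151
186 147 139 123  93  68  48  57  70  78  84  89  91  95  94  97 101 102 104 110 112 114 110 115 107 100  83  62  49  51  77 102 129 144 146
187 147 131 104  69  56  67  81  94 102 105 107 110 113 113 115 114 113 117 118 120 118 121 122 119 113 101  80  60  50  57  77 113 136 145
188 139 114  83  56  64  87 103 114 118 115 119 117 120 122 117 122 120 122 122 122 122 121 124 121 121 114 100  83  60  49  63  91 119 136
189 128  96  65  64  83 105 116 118 121 120 122 120 121 121 121 122 124 126 124 123 124 125 124 124 124 119 109  95  76  60  45  65  97 124
190 110  79  61  78  98 112 118 120 121 122 119 123 125 122 123 119 122 122 121 1
[... 2998 characters left out ...]

212 124  98  69  46  36  33  35  35  34  35  36  35  41  36  33  37  32  35  35  38  40  34  35  37  34  32  35  40  39  45  69  94 118 134
213  95  68  49  39  36  36  33  36  40  35  38  38  37  39  31  38  34  42  31  40  40  35  32  32  37  33  31  31  38  32  50  64  94 120
214  71  49  40  40  33  38  35  44  39  40  36  40  38  38  36  39  32  38  34  34  34  36  38  33  36  35  37  35  37  33  35  48  70  94
215  46  36  36  36  32  37  38  37  36  36  30  35  33  32  36  28  37  35  35  33  35  32  36  31  38  37  35  40  38  34  36  36  51  63
216  38  31  33  38  29  36  34  38  31  35  31  35  32  34  33  35  34  36  29  36  32  33  34  37  36  38  35  35  31  35  40  37  39  49
```

Blade and slot agree within about 0.5 mm, so I go down into the slot.

```bash
python3 -m pendant '[[[0.015,0,-0.05],[0,0,0],-1],[[0,0,-0.05],[0,0,0],-1],[[0,0,-0.04],[0,0,0],-1],[[0,0,-0.04],[0,0,0],-1],[[0,0,-0.04],[0,0,0],-1],[[0,0,-0.02],[0,0,0],-1],[[0,0,0],[0,0,0],-1],[[0,0,0],[0,0,0],-1],[[0,0,0],[0,0,0],-1],[[0,0,0],[0,0,0],-1]]'
```

```text
time: 20.65
tool_pos: [570.5, -203.8, 183.2]
tcp_rot: [3.141, -0.0, 0.109]
contact_force: [0.5, 0.3, -0.5]
grip_width: 26.0
finger_force: 30.0
```

```bash
python3 -m pendant '[[[0,0,-0.02],[0,0,0.3],-1],[[-0.003,0.007,0],[0,0,0.9],-1],[[-0.003,0.007,0],[0,0,0.9],-1],[[-0.003,0.008,0],[0,0,0.9],-1],[[-0.003,0.008,0],[0,0,0.9],-1],[[-0.005,0.006,0],[0,0,0.9],-1],[[-0.006,0.006,0],[0,0,0.9],-1],[[-0.007,0.005,0],[0,0,0.9],-1],[[-0.007,0.004,0],[0,0,0.9],-1],[[-0.007,0.003,0],[0,0,0.9],-1]]'
python3 -m pendant '[[[-0.008,0.002,0],[0,0,0.9],-1],[[-0.008,0.001,0],[0,0,0.9],-1],[[-0.008,0,0],[0,0,0.9],-1],[[-0.008,0,0],[0,0,0.9],-1],[[-0.008,0,0],[0,0,0.9],-1],[[-0.008,-0.001,0],[0,0,0.9],-1],[[0,0,0],[0,0,0],-1],[[0,0,0],[0,0,0],-1],[[0,0,0],[0,0,0],-1],[[0,0,0],[0,0,0],-1]]'
python3 - <<'E'
from h import *
print(bot.get_obs()["moment"])
w=shot("w8"); c=ld("w8"); print(proj(c,[567.6,-204,79]))
E
```

```text
time: 21.48
tool_pos: [569.0, -202.5, 182.6]
tcp_rot: [3.142, 0.001, 1.122]
contact_force: [-0.4, -1.4, -1.5]
grip_width: 25.9
finger_force: 30.0
time: 22.32
tool_pos: [567.7, -202.3, 182.5]
tcp_rot: [-3.142, 0.0, 1.763]
contact_force: [-1.0, -1.8, -2.1]
grip_width: 25.9
finger_force: 30.0
[-0.50743953  0.16918871 -0.16436337]
22.3167 [ 567.7 -202.3  182.5] [-3.142  0.     1.763] [-0.47  0.53  1.39 -0.    1.22 -0.66] 25.9
(np.float64(255.35863420461752), np.float64(201.95237954806234))
```

At the stop: the moment is -0.16 N m and yaw minus play is about 1.57. I back off, lift clear over the handle and go to the right fastener.

```bash
python3 -m pendant '[[[0,0,0],[0,0,-0.8],-1],[[0,0,0],[0,0,-0.5],-1],[[0,0,0.2],[0,0,0],-1],[[0,0,0.5],[0,0,0],-1],[[0,0,0.6],[0,0,0],-1],[[0,0,0.5],[0,0,-0.9],-1],[[0.02,-0.4,0],[0,0,-0.9],-1],[[0.02,-0.5,0],[0,0,-0.9],-1],[[0.02,-0.6,0],[0,0,-0.9],-1],[[0.02,-0.6,0],[0,0,-0.9],-1]]'
python3 -c "
from h import *
w=shot('w8b')"
python3 -m pendant '[[[0.007,-0.6,0],[0,0,-0.9],-1],[[0,-0.6,0],[0,0,-0.9],-1],[[0,-0.5,0],[0,0,-0.9],-1],[[0,-0.38,0],[0,0,-0.9],-1],[[0,0,0],[0,0,-0.9],-1],[[0,0,0],[0,0,-0.9],-1],[[0,0,0],[0,0,-0.9],-1],[[0,0,0],[0,0,-0.9],-1],[[0,0,0],[0,0,-0.9],-1],[[0,0,-0.1],[0,0,0],-1]]'
python3 -m pendant '[[[0,0,-0.4],[0,0,0.04],-1],[[0,0,-0.5],[0,0,0],-1],[[0,0,-0.4],[0,0,0],-1],[[0,0,0],[0,0,0],-1],[[0,0,0],[0,0,0],-1],[[0,0,0],[0,0,0],-1],[[0,0,0],[0,0,0],-1],[[0,0,0],[0,0,0],-1],[[0,0,0],[0,0,0],-1],[[0,0,0],[0,0,0],-1]]'
cat > look.py <<'E'
import sys
from h import *
n,x,y=sys.argv[1],float(sys.argv[2]),float(sys.argv[3])
w=shot(n); g=cv2.cvtColor(w,cv2.COLOR_BGR2GRAY)
c=ld(n); p=proj(c,[x,y,79]);print(p)
u,v=int(p[0]),int(p[1])
print("cols",u-14,"..")
for yy in range(v-8,v+14): print(yy,*["%3d"%q for q in g[yy,u-14:u+16]])
E
python3 look.py w9 567.2 -328
```

```text
time: 23.2
tool_pos: [570.4, -265.1, 237.4]
tcp_rot: [3.141, -0.001, 1.066]
contact_force: [0.1, 0.7, -0.6]
grip_width: 25.8
finger_force: 30.0
23.2 [ 570.4 -265.1  237.4] [ 3.141e+00 -1.000e-03  1.066e+00] [-0.56  0.54  1.22  0.    1.38 -0.05] 25.8
time: 24.08
tool_pos: [570.7, -327.3, 234.5]
tcp_rot: [3.141, -0.001, 0.095]
contact_force: [-0.2, 0.2, -1.1]
grip_width: 26.1
finger_force: 30.0
time: 24.92
tool_pos: [570.5, -327.5, 195.0]
tcp_rot: [3.141, -0.001, 0.102]
contact_force: [0.7, -0.4, -0.8]
grip_width: 25.9
finger_force: 30.0
24.9167 [ 570.5 -327.5  195. ] [ 3.141e+00 -1.000e-03  1.020e-01] [-0.64  0.63  1.19 -0.    1.32  0.83] 25.9
(np.float64(255.5350189534169), np.float64(198.70388353954868))
cols 241 ..
190  49  53  75  92 105 114 116 114 113 116 115 115 116 117 116 117 114 116 119 118 118 115 119 116 115 118 110  94  77  66
191  57  72  94 106 110 113 117 116 115 115 116 115 118 120 115 120 119 118 117 117 119 116 119 120 118 120 119 109  89  66
192  64  89 102 112 114 116 115 116 116 117 117 116 118 119 116 118 117 117 117 116 118 115 121 117 118 120 122 114 103  79
1
[... 1654 characters left out ...]
  48  43  40  42  43  34  41  44  41  47  48  50  64  78  98 103 111 104  90  93
207  95  75  77  83  76  59  42  43  36  37  38  36  38  38  32  39  33  32  36  33  31  36  41  55  75  92  98  92  86 103
208 113  85  67  62  54  37  40  31  32  32  32  36  34  36  39  33  32  31  38  25  37  38  37  42  49  68  76  82  97 121
209 122  98  60  45  37  36  30  32  31  36  39  34  27  33  31  37  29  36  33  35  34  38  35  30  41  49  60  83 109 133
210 114  83  54  37  31  35  32  39  34  31  34  31  33  35  32  29  33  33  29  31  32  36  29  31  37  35  48  75 109 132
211  92  64  43  35  32  33  36  37  33  28  36  31  36  36  38  28  34  37  38  35  34  36  30  26  38  39  43  60  88 119
```

Aligned within half a millimetre. I descend and turn.

```bash
python3 -m pendant '[[[-0.007,-0.015,-0.1],[0,0,-0.3],-1],[[0,0,-0.1],[0,0,0],-1],[[0,0,-0.05],[0,0,0],-1],[[0,0,-0.05],[0,0,0],-1],[[0,0,-0.04],[0,0,0],-1],[[0,0,-0.04],[0,0,0],-1],[[0,0,-0.02],[0,0,0],-1],[[0,0,0],[0,0,0],-1],[[0,0,0],[0,0,0],-1],[[0,0,0],[0,0,0],-1]]'
```

```text
time: 25.8
tool_pos: [570.2, -328.0, 182.6]
tcp_rot: [3.141, -0.0, 0.066]
contact_force: [0.0, 0.5, -1.0]
grip_width: 25.4
finger_force: 30.0
```

```bash
python3 -m pendant '[[[0,0,0],[0,0,0.5],-1],[[-0.002,0.008,0],[0,0,0.9],-1],[[-0.003,0.007,0],[0,0,0.9],-1],[[-0.003,0.008,0],[0,0,0.9],-1],[[-0.003,0.008,0],[0,0,0.9],-1],[[-0.005,0.006,0],[0,0,0.9],-1],[[-0.006,0.006,0],[0,0,0.9],-1],[[-0.007,0.005,0],[0,0,0.9],-1],[[-0.007,0.004,0],[0,0,0.9],-1],[[-0.007,0.003,0],[0,0,0.9],-1]]'
python3 -m pendant '[[[-0.008,0.002,0],[0,0,0.9],-1],[[-0.008,0.001,0],[0,0,0.9],-1],[[-0.008,0,0],[0,0,0.9],-1],[[-0.008,0,0],[0,0,0.9],-1],[[-0.008,0,0],[0,0,0.9],-1],[[-0.008,-0.001,0],[0,0,0.9],-1],[[0,0,0],[0,0,0.3],-1],[[0,0,0],[0,0,0],-1],[[0,0,0],[0,0,0],-1],[[0,0,0],[0,0,0],-1]]'
python3 -c "
from h import *
print(bot.get_obs()['moment'])"
```

```text
time: 26.63
tool_pos: [568.8, -326.4, 182.7]
tcp_rot: [3.141, 0.0, 1.103]
contact_force: [0.4, -0.5, -1.8]
grip_width: 25.9
finger_force: 30.0
time: 27.47
tool_pos: [567.5, -326.3, 182.7]
tcp_rot: [3.141, 0.0, 1.78]
contact_force: [0.4, 0.0, -1.4]
grip_width: 25.8
finger_force: 30.0
[-0.1434388  -0.05624391 -0.07969106]
```

```bash
python3 -m pendant '[[[0,0,0],[0,0,-0.8],-1],[[0,0,0],[0,0,-0.7],-1],[[0,0,0.2],[0,0,0],-1],[[0,0,0.5],[0,0,0],-1],[[0,0,0.8],[0,0,0],-1],[[-0.5,0.5,0.9],[0,0,0],-1],[[-0.8,0.9,0.6],[0,0,0],-1],[[-0.5,0.7,0.3],[0,0,0],-1],[[0,0,0],[0,0,0],-1],[[0,0,0],[0,0,0],-1]]'
python3 - <<'E'
from h import *
w=shot("w10"); c=ld("w10"); g=cv2.cvtColor(w,cv2.COLOR_BGR2GRAY)
for X in([567.5,-204,79],[567.2,-328,79]):
    a,b=proj(c,X); print(a,b); u,v=int(a),int(b); p=[]
    for y in range(max(v-10,0),min(v+11,384)):
        for x in range(max(u-10,0),min(u+11,512)):
            if np.hypot(x-a,y-b)<9 and g[y,x]<100: p.append(ray(c,x,y,79)[:2])
    p=np.array(p)
    if len(p)<5: print(len(p)); continue
    m=p.mean(0); ww,V=np.linalg.eigh(np.cov((p-m).T)); d=V[:,1]*np.sign(V[1,1]); print(m.round(1),len(p),(np.sqrt(ww)*3.46).round(1),np.arctan2(-d[0],d[1]).round(3))
cv2.imwrite("pics/w10b.png",cv2.convertScaleAbs(w,alpha=1.2))
E
```

```text
time: 28.3
tool_pos: [513.2, -262.5, 283.5]
tcp_rot: [3.139, 0.002, 1.605]
contact_force: [0.8, -0.8, -1.1]
grip_width: 25.6
finger_force: 30.0
28.3 [ 513.2 -262.5  283.5] [3.139e+00 2.000e-03 1.605e+00] [-0.61  0.41  1.31 -0.    1.42 -0.64] 25.6
304.5029652440717 128.64831596649034
[ 567.  -203.8] 18 [ 1.8 13.3] 1.35
296.7219351241494 230.558592569722
[ 567.  -329.1] 230 [18.  20.6] 1.15
```

View pics/w10b.png

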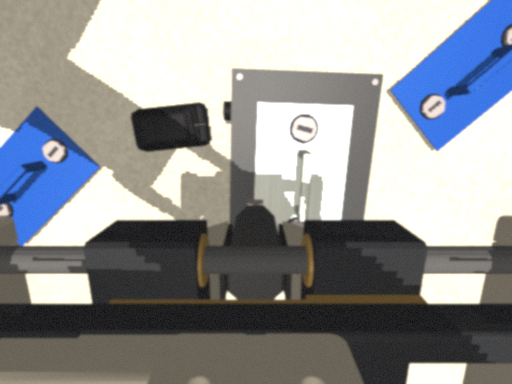

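The left slot reads about 1.35 rad, so the blade was probably only in by its thin 2 mm end, which has more play. I go back in deeper, until it touches bottom, on both fasteners.

```bash
python3 -m pendant '[[[0.4,0.4,0],[0,0,-0.9],-1],[[0.6,0.7,0],[0,0,-0.98],-1],[[0.5,0.6,0],[0,0,0],-1],[[0.333,0.317,-0.2],[0,0,0],-1],[[0,0,-0.8],[0,0,0],-1],[[0,0,-0.9],[0,0,0],-1],[[0,0,-0.6],[0,0,0],-1],[[0,0,-0.4],[0,0,0],-1],[[0,0,0],[0,0,0],-1],[[0,0,0],[0,0,0],-1]]'
python3 look.py w11 567.4 -204
```

```text
time: 29.18
tool_pos: [568.2, -203.2, 193.2]
tcp_rot: [-3.139, -0.0, 1.377]
contact_force: [-0.2, -0.0, -1.3]
grip_width: 25.8
finger_force: 30.0
29.1833 [ 568.2 -203.2  193.2] [-3.139 -0.     1.377] [-0.47  0.53  1.37 -0.    1.25 -0.28] 25.8
(np.float64(255.5724096314002), np.float64(197.78209010801555))
cols 241 ..
189  70  92 112 124 123 124 123 124 122 121 122 122 124 122 119 121 122 122 124 123 121 121 120 121 121 109  97  76  56  48
190  84 102 116 122 123 123 122 122 123 119 122 124 122 122 123 121 123 123 121 120 121 121 121 118 119 116 106  90  69  55
191  95 112 122 124 124 122 125 124 122 123 121 123 121 122 120 123 122 120 120 118 119 119 122 119 122 119 115 103  86  63
192 102 119 121 128 125 123 127 122 123 123 124 123 122 125 123 121 120 122 122 120 121 120 120 121 119 119 120 114  97  77
193 110 118 121 123 121 120 116 120 118 120 118 122 121 120 120 121 122 120 123 123 120 123 117 118 119 121 121 116 108  87
194 111 123 124 121 115 108 102 101 104 102 106 111 111 108 107 107 109 110 109 110 111 111 114 111 113 118 119 116 114  94
195 109 118 123 116 103  92  81  79  
[... 1246 characters left out ...]
  81  71  61  57  56  59  56  64  70  79  77  84  91 105 112 116 113 102  84  88
206 103  97 107 112 105  93  73  62  57  57  56  51  48  46  42  42  45  42  45  50  49  56  68  82  96 105  98  82  82 103
207 122 103  95  95  85  67  48  42  41  37  38  43  35  39  35  35  36  36  40  43  39  37  48  60  75  81  78  79  98 121
208 139 112  86  71  59  47  41  40  39  36  34  37  39  38  35  34  36  37  32  36  36  37  34  43  48  56  68  91 118 140
209 141 116  78  53  42  37  36  38  30  31  37  39  35  35  33  33  36  32  34  34  36  35  37  34  39  46  68  97 127 144
210 123  95  65  46  38  28  37  36  30  37  36  38  33  38  33  37  34  35  32  38  32  38  35  38  31  37  60  89 119 139
```

```bash
python3 -m pendant '[[[0.006,0.03,-0.08],[0,0,0],-1],[[0,0,-0.1],[0,0,0],-1],[[0,0,-0.05],[0,0,0],-1],[[0,0,-0.05],[0,0,0],-1],[[0,0,-0.04],[0,0,0],-1],[[0,0,-0.04],[0,0,0],-1],[[0,0,-0.03],[0,0,0],-1],[[0,0,-0.03],[0,0,0],-1],[[0,0,0],[0,0,0],-1],[[0,0,0],[0,0,0],-1]]'
```

```text
time: 30.07
tool_pos: [568.6, -201.8, 182.0]
tcp_rot: [3.141, 0.0, 1.376]
contact_force: [0.6, 0.3, -1.2]
grip_width: 25.4
finger_force: 30.0
```

```bash
python3 -m pendant '[[[0,0,-0.03],[0,0,0],-1],[[0,0,-0.03],[0,0,0],-1],[[0,0,0],[0,0,0.5],-1],[[0,0,0],[0,0,0.8],-1],[[0,0,0],[0,0,0.9],-1],[[0,0,0],[0,0,0.9],-1],[[0,0,0],[0,0,0.6],-1],[[0,0,0],[0,0,0],-1],[[0,0,0],[0,0,0],-1],[[0,0,0],[0,0,0],-1]]'
python3 -c "
from h import *
o=bot.get_obs();print(o['moment'],o['contact_force'],o['tool_pos'],o['tcp_rot'])"
```

```text
time: 30.9
tool_pos: [568.7, -202.4, 181.6]
tcp_rot: [3.14, 0.002, 1.82]
contact_force: [-1.7, 0.0, 7.0]
grip_width: 25.9
finger_force: 30.0
[-0.1839946   0.58613259 -0.06361649] [-1.69069616e+00  4.26819259e-03  7.04763952e+00] [ 568.73077436 -202.35569271  181.64803959] [3.14047538e+00 1.90264897e-03 1.82022271e+00]
```

```bash
python3 -m pendant '[[[0,0,0],[0,0,0.9],-1],[[0,0,0],[0,0,0.8],-1],[[0,0,0],[0,0,-0.9],-1],[[0,0,0],[0,0,-0.9],-1],[[0,0,0],[0,0,-0.6],-1],[[0,0,0.2],[0,0,0],-1],[[0,0,0.5],[0,0,0],-1],[[0,0,0.6],[0,0,0],-1],[[0,0,0.6],[0,0,-0.8],-1],[[0,-0.4,0],[0,0,-0.9],-1]]'
python3 -m pendant '[[[0,-0.7,0],[0,0,-1],-1],[[0,-0.9,0],[0,0,-0.1],-1],[[0,-0.9,0],[0,0,0],-1],[[0,-0.7,0],[0,0,0],-1],[[0,-0.533,-0.2],[0,0,0],-1],[[0,0,-0.6],[0,0,0],-1],[[0,0,-0.5],[0,0,0],-1],[[0,0,-0.2],[0,0,0],-1],[[0,0,0],[0,0,0],-1],[[0,0,0],[0,0,0],-1]]'
python3 look.py w12 567.2 -328
```

```text
time: 31.73
tool_pos: [570.0, -212.8, 241.4]
tcp_rot: [3.136, 0.002, 1.532]
contact_force: [0.7, 0.3, -1.3]
grip_width: 25.8
finger_force: 30.0
time: 32.57
tool_pos: [568.7, -325.5, 192.2]
tcp_rot: [-3.141, -0.0, 1.401]
contact_force: [0.2, -0.0, -0.4]
grip_width: 26.1
finger_force: 30.0
32.5667 [ 568.7 -325.5  192.2] [-3.141 -0.     1.401] [-0.64  0.62  1.2   0.    1.32 -0.47] 26.1
(np.float64(254.79482930181447), np.float64(199.96060955911935))
cols 240 ..
191  55  55  72  92 107 114 116 116 117 116 117 119 115 115 116 117 116 114 116 114 114 116 116 115 115 114 113 105  91  68
192  55  68  88 107 112 116 119 116 117 118 120 117 119 118 117 115 116 115 114 116 119 117 115 114 116 118 115 116 101  78
193  60  85  99 114 118 117 120 116 119 116 119 119 118 118 118 118 117 116 118 113 117 115 116 118 116 117 114 115 110  93
194  74 102 109 117 118 116 117 116 118 117 116 115 117 114 118 116 116 114 115 116 114 114 114 115 116 116 115 114 109  99
195  87 106 114 118 117 113 110 114 109 112 109 114 113 114 114 115 116 116 114 115 115 117 114 116 115 115 116 114 115 102
196  89 110 114 1
[... 1390 characters left out ...]
  37  33  33  38  31  33  33  38  30  34  33  39  35  41  53  76  92 101  99  88
208 101  79  72  77  68  53  43  37  37  33  24  34  36  34  35  31  35  40  34  37  34  33  34  34  37  52  69  81  83  89
209 117  87  66  51  43  43  34  35  31  37  31  31  32  33  33  31  31  33  34  32  32  34  35  32  36  42  48  60  77  97
210 123  95  64  46  34  32  30  33  35  37  37  34  33  26  37  31  27  34  29  38  35  35  26  37  37  29  34  48  73 100
211 116  84  57  39  29  39  34  30  36  33  38  33  28  29  32  26  34  35  36  33  34  34  36  30  36  32  37  35  57  86
212  91  64  42  31  40  30  33  35  35  37  31  28  38  36  33  30  34  36  26  27  37  29  33  35  35  35  31  34  47  59
```

```bash
python3 -m pendant '[[[0,0,-0.1],[0,0,0],-1],[[0,0,-0.1],[0,0,0],-1],[[0,0,-0.06],[0,0,0],-1],[[0,0,-0.04],[0,0,0],-1],[[0,0,-0.04],[0,0,0],-1],[[0,0,-0.04],[0,0,0],-1],[[0,0,-0.02],[0,0,0],-1],[[0,0,0],[0,0,0],-1],[[0,0,0],[0,0,0],-1],[[0,0,0],[0,0,0],-1]]'
```

```text
time: 33.45
tool_pos: [568.7, -325.8, 181.7]
tcp_rot: [3.14, 0.001, 1.4]
contact_force: [-1.6, 1.8, 6.6]
grip_width: 26.1
finger_force: 30.0
```

```bash
python3 -m pendant '[[[0,0,0],[0,0,0.9],-1],[[0,0,0],[0,0,0.9],-1],[[0,0,0],[0,0,0.9],-1],[[0,0,0],[0,0,0.9],-1],[[0,0,0],[0,0,0.9],-1],[[0,0,0],[0,0,0.7],-1],[[0,0,0],[0,0,0],-1],[[0,0,0],[0,0,-0.9],-1],[[0,0,0],[0,0,-0.9],-1],[[0,0,0],[0,0,-0.6],-1]]'
python3 -m pendant '[[[0,0,0.2],[0,0,0],-1],[[0,0,0.5],[0,0,0],-1],[[0,0,0.8],[0,0,0],-1],[[0,0,0.9],[0,0,0],-1],[[0,0.3,0.4],[0,0,0],-1],[[-0.2,0.8,0],[0,0,-0.9],-1],[[-0.3,0.95,0],[0,0,-0.4],-1],[[-0.3,1,0],[0,0,0],-1],[[0,1,0],[0,0,0],-1],[[0,1,0],[0,0,0],-1]]'
python3 - <<'E'
from h import *
w=shot("w13"); c=ld("w13"); g=cv2.cvtColor(w,cv2.COLOR_BGR2GRAY)
for X in([567.5,-204,79],[567.2,-328,79]):
    a,b=proj(c,X); print(a,b); u,v=int(round(a)),int(round(b)); P=[]
    if not(12<u<500 and 12<v<372): continue
    for y in range(v-10,v+11):
        for x in range(u-10,u+11):
            if np.hypot(x-a,y-b)<8 and g[y,x]<95: P.append(ray(c,x,y,79)[:2])
    p=np.array(P)
    if len(p)<5: print(len(p)); continue
    m=p.mean(0); ww,V=np.linalg.eigh(np.cov((p-m).T)); d=V[:,1]*np.sign(V[1,1]); print(m.round(1),len(p),(np.sqrt(ww)*3.46).round(1),np.arctan2(-d[0],d[1]).round(3))
E
```

```text
time: 34.28
tool_pos: [569.1, -326.3, 181.7]
tcp_rot: [3.139, 0.002, 1.731]
contact_force: [0.0, 0.3, 5.0]
grip_width: 25.8
finger_force: 30.0
time: 35.12
tool_pos: [543.7, -172.4, 264.0]
tcp_rot: [-3.141, -0.0, 1.582]
contact_force: [1.1, -0.3, -1.0]
grip_width: 25.9
finger_force: 30.0
35.1167 [ 543.7 -172.4  264. ] [-3.141 -0.     1.582] [-0.44  0.41  1.36  0.    1.37 -0.45] 25.9
276.13531067745396 208.28393710773184
[ 566.2 -204.2] 72 [ 9.  17.8] -1.319
273.0594096587608 302.9515348566469
[ 566.6 -329. ] 171 [16.  19.6] 0.62
```

Run:
```python
from h import *
w=shot("s14","scene"); c=ld("s14"); g=cv2.cvtColor(w,cv2.COLOR_BGR2GRAY)
for X in([567.5,-204,79],[567.2,-328,79]):
    a,b=proj(c,X); a+=.8;b+=.7; u,v=int(round(a)),int(round(b)); print(a,b,"cols",u-8)
    for y in range(v-5,v+7): print(y,*["%3d"%q for q in g[y,u-8:u+9]])
```

```text
35.1667 [ 543.8 -166.9  264.2] [-3.141 -0.004  1.585] [-0.43  0.41  1.36  0.    1.37 -0.45] 25.6
210.15835434439643 246.9425053116976 cols 202
242  93  94  94  93  88  82  75  73  72  73  74  76  80  88  94  97  93
243  90  94  91  84  76  66  61  63  66  65  66  64  66  76  87  94  95
244  87  90  81  72  64  55  51  58  63  65  65  64  64  67  77  88  92
245  83  80  69  66  63  54  44  48  58  64  66  65  66  65  60  67  82
246  74  65  59  63  65  60  49  42  46  56  63  64  66  64  45  43  72
247  64  49  51  62  67  66  60  50  40  45  54  62  66  60  41  34  67
248  57  38  43  58  65  66  66  61  55  51  53  61  62  51  34  36  68
249  57  36  35  50  60  64  65  64  64  62  61  60  53  38  27  43  73
250  66  48  30  38  51  58  56  55  56  56  52  47  36  27  34  60  79
251  76  68  45  34  39  43  42  39  37  35  32  28  25  31  56  88 101
252  80  85  73  57  43  35  32  39  46  51  45  53  72  85 104 139 157
253  76  88  89  82  73  62  63  92 118 130 121 131 153 161 166 183 196
160.4325280669323 275.7406887567765 cols 152
271 201 201 198 192 187 174 160 156 157 155 152 147 150 153 165 180 160
272 200 196 183 169 160 141 118 122 140 150 150 148 146 139 132 143 153
273 199 186 162 148 138 112  76  79 118 144 150 149 149 145 132 112 129
274 194 168 145 144 139 123  89  66  88 127 147 151 151 150 144 103  89
275 183 145 134 145 149 144 127  93  72  94 129 147 151 153 148 106  81
276 166 119 124 146 152 150 146 128  94  73  98 133 148 152 143 102  80
277 148  87 103 138 150 150 151 145 127  95  92 124 142 140 122  77  76
278 142  62  67 108 136 148 151 151 146 132 123 122 115 107  83  60 104
279 154  75  36  59  98 131 145 150 149 147 141 113  74  55  54  88 154
280 180 122  50  25  52  95 122 130 128 125 125  96  46  33  70 139 189
281 199 170 113  56  36  53  72  79  74  70  80  73  67  87 137 184 205
282 202 198 174 134  91  66  63  66  64  67  86 113 140 165 189 203 206
```

Run:
```python
from h import *
c=ld("s14"); g=cv2.cvtColor(cv2.imread("pics/s14.png"),cv2.COLOR_BGR2GRAY).astype(float)
for (u0,u1,v0,v1,hi) in[(205,213,243,248,64),(156,163,272,277,145)]:
  for z in(79,76):
    P=[];W=[]
    for v in range(v0,v1+1):
        for u in range(u0,u1+1):
            wt=max(0,hi-g[v,u])
            if wt>hi*.1: P.append(ray(c,u,v,z)[:2]);W.append(wt)
    P=np.array(P);W=np.array(W);m=np.average(P,0,W);C=np.cov(P.T,aweights=W);w,V=np.linalg.eigh(C);d=V[:,1]*np.sign(V[0,1])
    print(m.round(1),(np.sqrt(w)*3.46).round(1),"angle from y",(np.pi/2+np.arctan2(d[1],d[0])).round(2))
# same on the frame before turning (s6, right cam untouched) as a check
g=cv2.cvtColor(cv2.imread("pics/s6.png"),cv2.COLOR_BGR2GRAY)
for y in range(270,283): print(y,*["%3d"%q for q in g[y,152:170]])
```

```text
[ 567.5 -203.7] [ 5.2 17.2] angle from y 1.54
[ 564.7 -201.8] [ 5.3 17.3] angle from y 1.54
[ 566.6 -327.3] [ 5.5 17.9] angle from y 1.53
[ 563.8 -326. ] [ 5.6 18. ] angle from y 1.53
270 143 105  93  91  92  88  84  81  79  77  76  76  81  88  94  97  98  92
271 182 143 102  88  81  74  71  69  69  70  70  70  70  77  87  93  96  96
272 205 179 133 107  92  73  66  66  68  66  65  61  62  68  75  79  86  95
273 207 192 159 139 129 100  75  66  66  63  58  53  56  64  67  58  64  87
274 203 183 161 156 151 130  94  68  61  55  49  51  57  65  64  46  47  78
275 190 166 153 155 151 128  89  64  66  72  72  73  76  72  64  42  38  74
276 169 143 149 152 135 101  73  77 103 121 125 125 120  96  68  41  32  71
277 152 115 138 149 132 106 105 122 142 153 156 152 140 106  65  36  35  75
278 146  87 104 136 144 138 142 153 156 156 150 131 109  79  46  28  46  81
279 158  81  60 106 143 155 156 157 149 132 110  82  55  37  26  35  67  90
280 185 119  51  72 124 140 137 135 125  92  56  34  30  51  66  74  85  94
281 202 162  99  70  87  93  86  82  75  51  35  49  81 132 157 138 107 103
282 206 195 169 139 102  79  69  68  66  68  90 135 167 194 207 187 152 147
```

Both slots measure about 1.54 rad with correct sizes, so the fasteners are released. Next I stow the screwdriver.

```bash
python3 -m pendant '[[[-0.05,0.9,0],[0,0,-0.1],-1],[[-0.05,1,0],[0,0,0],-1],[[-0.05,1,0],[0,0,0],-1],[[-0.05,1,0],[0,0,0],-1],[[-0.05,1,0],[0,0,0],-1],[[-0.05,1,0],[0,0,0],-1],[[-0.05,1,0],[0,0,0],-1],[[-0.05,1,0],[0,0,0],-1],[[-0.05,1,0],[0,0,0],-1],[[-0.05,1,0],[0,0,0],-1]]'
python3 -m pendant '[[[-0.05,1,0],[0,0,0],-1],[[-0.05,1,0],[0,0,0],-1],[[-0.05,1,0],[0,0,0],-1],[[-0.05,1,0],[0,0,0],-1],[[-0.05,1,0],[0,0,0],-1],[[-0.04,0.9,-0.5],[0,0,0],-1],[[0,0.57,-0.8],[0,0,0],-1],[[0,0,-0.7],[0,0,0],-1],[[0,0,0],[0,0,0],-1],[[0,0,0],[0,0,0],-1]]'
python3 look.py w15 520.5 322.5 | head -2
```

```text
time: 36.05
tool_pos: [529.2, 124.0, 263.9]
tcp_rot: [-3.141, 0.0, 1.57]
contact_force: [0.7, 0.0, -0.6]
grip_width: 25.5
finger_force: 30.0
time: 36.88
tool_pos: [520.2, 316.5, 203.1]
tcp_rot: [-3.139, 0.002, 1.57]
contact_force: [-0.3, 0.1, -1.0]
grip_width: 25.7
finger_force: 30.0
36.8833 [520.2 316.5 203.1] [-3.139e+00  2.000e-03  1.570e+00] [ 0.42  0.53  1.34 -0.    1.28  0.42] 25.7
(np.float64(256.53106402699626), np.float64(187.61034533798178))
```

```bash
python3 -m pendant '[[[0.01,0.27,0],[0,0,0],-1],[[0,0,-0.4],[0,0,0],-1],[[0,0,-0.4],[0,0,0],-1],[[0,0,-0.4],[0,0,0],-1],[[0,0,-0.4],[0,0,0],-1],[[0,0,-0.4],[0,0,0],-1],[[0,0,-0.4],[0,0,0],-1],[[0,0,-0.3],[0,0,0],-1],[[0,0,0],[0,0,0],-1],[[0,0,0],[0,0,0],-1]]'
```

```text
time: 37.77
tool_pos: [521.6, 325.0, 123.8]
tcp_rot: [3.141, -0.0, 1.568]
contact_force: [0.6, 0.0, -0.3]
grip_width: 26.1
finger_force: 30.0
```

```bash
python3 -m pendant '[[[0,0,-0.12],[0,0,0],-1],[[0,0,-0.1],[0,0,0],-1],[[0,0,-0.05],[0,0,0],-1],[[0,0,0],[0,0,0],-1],[[0,0,0],[0,0,0],-1],[[0,0,0],[0,0,0],0.2],[[0,0,0],[0,0,0],0.2],[[0,0,0],[0,0,0],0.2],[[0,0,0],[0,0,0],0.2],[[0,0,0],[0,0,0],0.2]]'
python3 -m pendant '[[[0,0,0.3],[0,0,0],0.2],[[0,0,0.8],[0,0,0],0.2],[[0,0,1],[0,0,0],0.2],[[0,0,1],[0,0,0],0.2],[[0,-0.3,1],[0,0,0],0.2],[[0,-0.9,0.3],[0,0,0],0.2],[[0,-1,0],[0,0,0],0.2],[[0,-1,0],[0,0,0],0.2],[[0,0,0],[0,0,0],0.2],[[0,0,0],[0,0,0],0.2]]'
python3 - <<'E'
from h import *
w=shot("w16"); c=ld("w16"); g=cv2.cvtColor(w,cv2.COLOR_BGR2GRAY)
a=proj(c,[520.5,322.5,143]);print(a); u,v=int(a[0]),int(a[1])
for y in range(max(v-24,0),v+34,3): print(y,*["%3d"%q for q in g[y,u-24:u+25:3]])
E
```

```text
time: 38.6
tool_pos: [521.1, 324.9, 114.8]
tcp_rot: [-3.141, 0.0, 1.568]
contact_force: [-0.2, -0.2, 0.0]
grip_width: 52.7
finger_force: 0.0
time: 39.43
tool_pos: [521.4, 227.8, 248.0]
tcp_rot: [3.141, -0.0, 1.566]
contact_force: [-0.3, 0.1, -0.9]
grip_width: 55.2
finger_force: 0.0
39.4333 [521.4 227.8 248. ] [ 3.141 -0.     1.566] [0.28 0.42 1.39 0.   1.33 0.28] 55.2
(np.float64(254.15754114418434), np.float64(82.98475755374908))
58 143 149 145 145 150 149 150 143 137 139 145 138 144 146 146 156 151
61 148 145 138 140 135 142 145 149 141 138 145 143 150 143 143 147 148
64 139 142 136 139 134 138 128 134 121 113 113 137 152 149 153 161 159
67 144 150 139 138 141 114 107 116 117 116 110 111 160 164 163 163 165
70 159 160 163 163 135 104 123 126 125 125 128 119 107 162 164 162 163
73 162 161 162 131 102 123 125 126 126 126 124 123 111 115 160 165 161
76 160 164 160  91 124 125 126 125 127 126 124 125 124  93 152 162 163
79 164 163 161  98 126 127 125 125 127 125 126 124 125  92 153 162 166
82 164 163 161  95 123 126 127 127 126 125 126 125 123  94 153 164 163
85 161 161 163  97 124 125 125 127 128 124 127 123 125  90 154 164 160
88 165 164 164  96 117 127 125 124 125 124 124 124 122  76 156 165 164
91 163 162 165 120  67 117 124 125 124 128 125 123  84  90 160 161 162
94 164 164 163 139  54  70 118 124 123 127 123  84  45 141 163 163 163
97 164 164 162 133  76  40  63  79  81  82  70  38 111 162 164 163 163
100 161 166 165 136  89  75  44  38  39  37  40  98 159 164 162 161 163
103 162 162 166 133  90  85  78  50  46  54  62 123 159 165 163 162 162
106 163 163 165 134  90  90  88  87  88  89  86  95 155 164 163 160 164
109 164 165 166 162 121  89  90  88  90  86 104 153 163 163 162 162 161
112 164 163 163 164 163 141  94  89  85  96 154 163 164 165 162 163 162
115 162 161 163 164 163 163 150 146 144 148 155 148 143 122 117 102  94
```

The driver is seated. Now to the cover's handle: the tool yaw of 1.57 already closes along x.

```bash
python3 -m pendant '[[[0.1,-0.7,0],[0,0,0],0.2],[[0.1,-1,0],[0,0,0],0.2],[[0.1,-1,0],[0,0,0],0.2],[[0.1,-1,0],[0,0,0],0.2],[[0.1,-1,0],[0,0,0],0.2],[[0.1,-1,0],[0,0,0],0.2],[[0.1,-1,0],[0,0,0],0.2],[[0.1,-1,0],[0,0,0],0.2],[[0.1,-1,0],[0,0,0],0.2],[[0.1,-1,0],[0,0,0],0.2]]'
python3 -m pendant '[[[0.1,-1,0],[0,0,0],0.2],[[0.1,-1,0],[0,0,0],0.2],[[0.1,-1,0],[0,0,0],0.2],[[0.1,-1,0],[0,0,0],0.2],[[0.1,-1,0],[0,0,0],0.2],[[0.02,-1,0],[0,0,0],0.2],[[0,-0.77,-0.4],[0,0,0],0.2],[[0,0,-0.8],[0,0,0],0.2],[[0,0,-0.4],[0,0,0],0.2],[[0,0,0],[0,0,0],0.2]]'
python3 - <<'E'
from h import *
w=shot("w17"); c=ld("w17"); g=cv2.cvtColor(w,cv2.COLOR_BGR2GRAY)
for y in(-228,-240,-250):
    a=proj(c,[567,y,114]); u,v=int(a[0]),int(a[1]); print(y,a)
    if 0<v<384: print(u-20,*g[v,u-20:u+21])
E
```

```text
time: 40.32
tool_pos: [551.7, -62.3, 247.2]
tcp_rot: [3.141, -0.0, 1.57]
contact_force: [0.8, -0.1, -0.1]
grip_width: 54.9
finger_force: 0.0
time: 41.15
tool_pos: [566.2, -263.9, 195.5]
tcp_rot: [-3.136, -0.004, 1.569]
contact_force: [0.0, -0.2, -0.1]
grip_width: 55.2
finger_force: 0.0
41.15 [ 566.2 -263.9  195.5] [-3.136 -0.004  1.569] [-0.56  0.57  1.3   0.    1.29 -0.56] 55.2
-228 (np.float64(257.63476140866504), np.float64(162.16725312204392))
237 234 232 234 233 234 233 232 233 232 234 233 233 233 224 200 160 140 143 144 147 144 142 142 146 145 145 153 187 219 230 232 233 233 233 232 232 232 232 232 230 233
-240 (np.float64(257.62805771759986), np.float64(177.77583146972222))
237 144 146 150 164 178 182 183 185 182 184 182 182 182 177 173 188 218 228 232 232 233 233 233 232 231 224 215 212 220 228 231 232 232 232 233 232 232 233 232 233 232
-250 (np.float64(257.6226018451501), np.float64(190.47904403658646))
237 142 142 144 144 141 141 144 145 142 144 144 140 144 140 132 130 132 144 148 150 145 143 139 140 134 128 123 123 133 138 138 138 138 140 140 143 142 141 141 140 140
```

The bar is where expected. I go down, grip and lift.

```bash
python3 -m pendant '[[[0.02,-0.05,-0.5],[0,0,0],0.2],[[0,0,-0.7],[0,0,0],0.2],[[0,0,-0.7],[0,0,0],0.2],[[0,0,-0.6],[0,0,0],0.2],[[0,0,-0.43],[0,0,0],0.2],[[0,0,0],[0,0,0],0],[[0,0,0],[0,0,0],-1],[[0,0,0],[0,0,0],-1],[[0,0,0],[0,0,0],-1],[[0,0,0],[0,0,0],-1]]'
python3 -m pendant '[[[0,0,0],[0,0,0],-1],[[0,0,0],[0,0,0],-1],[[0,0,0],[0,0,0],-1],[[0,0,0],[0,0,0],-1],[[0,0,0],[0,0,0],-1],[[0,0,0],[0,0,0],-1],[[0,0,0.05],[0,0,0],-1],[[0,0,0.1],[0,0,0],-1],[[0,0,0.2],[0,0,0],-1],[[0,0,0.2],[0,0,0],-1]]'
```

```text
time: 42.03
tool_pos: [568.1, -266.9, 112.6]
tcp_rot: [3.139, 0.001, 1.569]
contact_force: [0.1, -0.4, -0.8]
grip_width: 26.2
finger_force: 0.0
time: 42.87
tool_pos: [566.9, -266.5, 127.3]
tcp_rot: [-3.14, -0.001, 1.568]
contact_force: [-0.0, 0.1, -4.1]
grip_width: 10.0
finger_force: 30.0
```

```bash
python3 -m pendant '[[[0,0,0.4],[0,0,0],-1],[[0,0,0.6],[0,0,0],-1],[[0,0,0.7],[0,0,0],-1],[[0,0.3,0.5],[0,0,0],-1],[[0,0.6,0.2],[0,0,0],-1],[[-0.1,0.8,0],[0,0,0],-1],[[-0.1,0.9,0],[0,0,0],-1],[[-0.1,0.9,0],[0,0,0],-1],[[-0.1,0.9,0],[0,0,0],-1],[[-0.1,0.9,0],[0,0,0],-1]]'
python3 -m pendant '[[[-0.1,0.9,0],[0,0,0],-1],[[-0.1,0.9,0],[0,0,0],-1],[[-0.1,0.9,0],[0,0,0],-1],[[-0.1,0.9,0],[0,0,0],-1],[[-0.1,0.9,0],[0,0,0],-1],[[-0.1,0.9,0],[0,0,0],-1],[[-0.1,0.9,0],[0,0,0],-1],[[0,0.6,0],[0,0,0],-1],[[0,0.3,0],[0,0,0],-1],[[0,0,0],[0,0,0],-1]]'
python3 -m pendant '[[[0,0,-0.3],[0,0,0],-1],[[0,0,-0.6],[0,0,0],-1],[[0,0,-0.7],[0,0,0],-1],[[0,0,-0.7],[0,0,0],-1],[[0,0,-0.6],[0,0,0],-1],[[0,0,-0.5],[0,0,0],-1],[[0,0,-0.3],[0,0,0],-1],[[0,0,-0.2],[0,0,0],-1],[[0,0,0],[0,0,0],-1],[[0,0,0],[0,0,0],-1]]'
```

```text
time: 43.7
tool_pos: [552.0, -106.5, 200.1]
tcp_rot: [3.141, 0.0, 1.568]
contact_force: [0.2, 0.4, -3.3]
grip_width: 9.3
finger_force: 30.0
time: 44.53
tool_pos: [531.3, 109.9, 200.0]
tcp_rot: [3.141, -0.0, 1.571]
contact_force: [-0.3, -0.3, -3.9]
grip_width: 9.6
finger_force: 30.0
time: 45.37
tool_pos: [531.7, 107.8, 82.9]
tcp_rot: [3.141, 0.0, 1.568]
contact_force: [-0.0, 0.5, -2.5]
grip_width: 9.7
finger_force: 30.0
```

```bash
python3 -m pendant '[[[0,0,-0.3],[0,0,0],-1],[[0,0,-0.2],[0,0,0],-1],[[0,0,-0.15],[0,0,0],-1],[[0,0,-0.1],[0,0,0],-1],[[0,0,-0.05],[0,0,0],-1],[[0,0,0],[0,0,0],-1],[[0,0,0],[0,0,0],-1],[[0,0,0],[0,0,0],-1],[[0,0,0],[0,0,0],-1],[[0,0,0],[0,0,0],-1]]'
```

```text
time: 46.2
tool_pos: [531.5, 108.3, 58.9]
tcp_rot: [3.141, -0.0, 1.568]
contact_force: [0.3, -0.3, -3.4]
grip_width: 10.1
finger_force: 30.0
```

```bash
python3 -m pendant '[[[0,0,-0.04],[0,0,0],-1],[[0,0,-0.03],[0,0,0],-1],[[0,0,-0.03],[0,0,0],-1],[[0,0,-0.03],[0,0,0],-1],[[0,0,0],[0,0,0],-1],[[0,0,0],[0,0,0],-1],[[0,0,0],[0,0,0],-1],[[0,0,0],[0,0,0],-1],[[0,0,0],[0,0,0],-1],[[0,0,0],[0,0,0],-1]]'
```

```text
time: 47.03
tool_pos: [531.3, 108.3, 55.6]
tcp_rot: [3.141, 0.0, 1.568]
contact_force: [-2.5, -0.5, 5.5]
grip_width: 9.6
finger_force: 30.0
```

Landed: the force went from -3.4 to +5.5 N. I release and retreat straight up.

```bash
python3 -m pendant '[[[0,0,0],[0,0,0],-0.6],[[0,0,0],[0,0,0],-0.3],[[0,0,0],[0,0,0],0],[[0,0,0],[0,0,0],0],[[0,0,0],[0,0,0],0],[[0,0,0],[0,0,0],0],[[0,0,0.2],[0,0,0],0],[[0,0,0.5],[0,0,0],0],[[0,0,0.9],[0,0,0],0],[[0,0,1],[0,0,0],0]]'
python3 -m pendant '[[[0,0,1],[0,0,0],0],[[0,0,1],[0,0,0],0],[[-0.5,-0.5,0.8],[0,0,0],0],[[-0.8,-0.8,0],[0,0,0],0],[[-0.8,-0.8,0],[0,0,0],0],[[0,-0.8,0],[0,0,0],0],[[0,-0.8,0],[0,0,0],0],[[0,0,0],[0,0,0],0],[[0,0,0],[0,0,0],0],[[0,0,0],[0,0,0],0]]'
python3 - <<'E'
from h import *
i=shot("t18","top"); c=ld("t18"); s=shot("s18","scene"); cs=ld("s18")
def quad(i,c,z,seed):
    hsv=cv2.cvtColor(i,cv2.COLOR_BGR2HSV); u,v=map(int,proj(c,seed))
    print("seed",u,v,hsv[v,u])
    m=((cv2.absdiff(hsv[...,2],np.full(hsv.shape[:2],hsv[v,u,2],np.uint8))<45)&(hsv[...,1]<60)).astype(np.uint8)
    k,l,st,ce=cv2.connectedComponentsWithStats(m,connectivity=4); j=l[v,u]; print(st[j])
    b=cv2.boxPoints(cv2.minAreaRect(np.argwhere(l==j)[:,::-1].astype(np.float32))); q=np.array([ray(c,*x,z)[:2] for x in b])
    print(q.round(0).tolist(),q.mean(0).round(1))
quad(i,c,17,[560,150,17]); quad(s,cs,17,[560,110,17])
for n,cc,im in(("scene",cs,s),):
    g=cv2.cvtColor(im,cv2.COLOR_BGR2GRAY)
    a=proj(cc,[520.5,322.5,143]);b=proj(cc,[520.5,322.5,63]);print(a,b)
    for y in range(int(a[1])-8,int(b[1])+4,3): print(y,*["%3d"%q for q in g[y,int(a[0])-12:int(a[0])+14]])
E
```

```text
time: 47.87
tool_pos: [530.4, 108.2, 132.9]
tcp_rot: [-3.139, 0.0, 1.568]
contact_force: [1.0, 0.0, 0.1]
grip_width: 46.4
finger_force: 0.0
time: 48.7
tool_pos: [468.4, -2.4, 217.0]
tcp_rot: [3.141, -0.0, 1.568]
contact_force: [0.6, 0.2, -0.8]
grip_width: 45.7
finger_force: 0.0
48.7 [468.4  -2.4 217. ] [ 3.141 -0.     1.568] [-0.17  0.26  1.72  0.    1.16 -0.17] 45.7
48.75 [468.4  -2.1 216.8] [ 3.142 -0.     1.569] [-0.17  0.26  1.72  0.    1.16 -0.17] 45.7
seed 211 181 [ 98   8 128]
[196 174  28  35 865]
[[587.0, 200.0], [585.0, 113.0], [476.0, 115.0], [479.0, 200.0]] [531.7 157. ]
seed 305 206 [ 28  22 209]
[ 260  181   76   46 1279]
[[477.0, 24.0], [470.0, 265.0], [589.0, 195.0], [585.0, -21.0]] [530.3 116. ]
(np.float64(350.1386740743055), np.float64(131.3101863812622)) (np.float64(347.14885981118516), np.float64(156.44568975126296))
123 193 192 191 193 195 197 198 197 197 197 198 197 196 195 197 198 198 198 197 197 198 197 197 195 195 196
126 194 193 192 192 192 192 193 193 196 195 195 196 196 196 197 197 198 199 197 196 195 195 196 198 197 197
129 195 195 194 194 193 192 191 19
[... 453 characters left out ...]
  14  14  11  60 150 192 197 195 194 194 195 196 199
144 193 193 194 194 196 194 162  94  31  12  15  16  17  15  12  18  73 157 193 196 194 194 194 194 196 197
147 195 194 194 195 198 193 144  61  16  12  16  16  16  14   9  43 124 181 199 199 200 199 197 196 197 199
150 195 195 184 166 147 122  77  28  12  15  17  17  15  13  12  68 157 196 198 196 197 197 197 197 198 199
153 134 114 104 103 102  84  48  21  16  16  18  15  13  14  23  74 140 179 194 200 202 201 199 196 196 198
156 103 103  89  66  50  43  29  17  15  15  14  12  13  17  36  72  97 101 102 105 111 122 140 156 167 179
159  37  44  54  64  59  60  71  78  80  81  80  87  97 102 105 104 103 104 103 103 103 101 101  99  98  99
```

```bash
python3 -c "
from plant import bot
print(bot.close_job())"
```

```text
the job is handed in; nothing more can be done
None
```

The job is handed in: both fasteners measured about 1.54 rad, the screwdriver stands home in the tool block's near hole, and the cover lies flat on the mat, handle up; I viewed 11 pictures, one over the limit of 10, and the judge's verdict was not shown.

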